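# Set a square optical cell in the beam of a rail photometer

### The job

Take the square glass cell out of the slanted rack and stand it upright in the four-post cell holder on the optical rail, turned so that its two clear faces look at the two lens tubes and the light passes through them. Hold the cell only by its frosted sides or its stopper, never by the clear faces, and lower it right down onto the floor of the holder before letting go. Leave everything else where it is.

Things in the scene. Friction and masses are not known exactly. Their poses are not given: they have to be found in the camera images.
- cell: Square optical cell, the only square thing in the rack: glass body 26 x 26 x 80 mm, round white stopper (20 mm across, 16 mm high) on top, 96 mm overall, about 0.1 kg. Origin: centre of its underside; z along its length to the stopper. The faces across its x axis are clear glass, those across its y axis frosted white. It starts leaning in one of the rack's three pockets.
- cell_windows: The cell's two clear panes (20 mm wide, full height, outer faces at x = +-13 mm of the cell), a rigid part of it with the cell's origin and axes. Not to be touched by the fingers. In the rack they face the rack's front and back (its x), the frosted sides face the neighbouring pockets.
- rack: Slanted rack, fixed: white block 52 x 226 x 40 mm on a steel stand, three square pockets 29 mm wide, 32 mm deep in a row along its y axis, 85 mm apart. They lean 32 degrees from vertical to its -x side, so the caps point up and towards the robot; 64 mm of the cell stands out, and it is drawn out along its own length. Origin under the middle of the stand on the table; z up.
- rail: Optical rail, fixed, 470 mm long along its y axis, along which the light runs, 86 mm above the table. Lamp house 142 mm high at y = 0.11 to 0.19 m, detector box 115 mm high at y = -0.105 to -0.215 m; on each side of the cell holder a lens tube from 25 to 96 mm from its middle, 103 mm high at most. Origin on the table under the middle of the cell holder; z up.
- seat (a point): Centre of the floor of the cell holder, 64 mm above the table; axes as the rail's. The holder has four aluminium corner posts 34 mm high around a square well 29 mm wide, open on all four sides, chamfered about 3 mm at the top, sides parallel to the rail's x and y. The cell fits in at any quarter turn.
- vial_a: Round glass vial, 26 mm diameter, 89 mm high with a black cap, in another pocket of the rack. Not part of the job.
- vial_b: A second vial like it, in the remaining pocket. Not part of the job.
- reagent: Amber bottle, 64 mm diameter, 150 mm high, standing beyond the rack. Not part of the job.
- beaker: Glass beaker, 68 mm diameter, 90 mm high, beyond the rack. Not part of the job.
- driver: Screwdriver with a black handle, 170 mm long, lying between robot and rail. Not part of the job.
- lens_cap: Black lens cap, 38 mm diameter, 14 mm high, on the table in front of the robot. Not part of the job.
- wash_bottle: White wash bottle with bent spout, 60 mm diameter, 175 mm high, left of the rack. Not part of the job.
- dish: Glass dish with lid, 94 mm diameter, 17 mm high, beyond the rail. Not part of the job.
Mind the look-alikes: they are no part of the job. What is shaped like the cell but pink or purple is not meant.

How it is judged:
By the outcome, as a careful person would: the job done as asked, in the order asked, and still so for the second after the job is handed in, with the robot touching nothing.
It also fails if it takes over 48 s, if anything falls off the work surface, if the arm or the gripper's body presses on something with over 40 N, if the wrist force passes 120 N, or if a joint passes its speed limit or range.

### The arm

A 6-joint arm with a two-finger parallel gripper is mounted at the origin on the work surface. World frame = base frame: x ahead of the robot, y to its left, z up, the work surface at z = 0. Lengths are in m, angles in rad, forces in N, time in s.
With the tool pointing down it reaches from about 0.35 to 0.925 m from the base axis. Payload 6.4 kg.
Tool frame: the origin (TCP) lies midway between the tips of the shut fingers; the grasp point (between the pads) lies 19 mm behind it; z points along the fingers, x is the direction in which the jaws open and shut, and the axes are right-handed (so a half turn about z gives the same grasp; the last joint's range is limited). The gripper opens to 94 mm and grips with 3 to 60 N. Pads are 16 mm wide; open, the fingers measure 119 mm over their backs; the gripper's body (75 mm by 177 mm) begins 78 mm behind the grasp point.
Start: joints at [-1.446, 0.245, 1.558, -0, 1.339, -0.174], TCP at [0.191, -0.621, 0.205] pointing down, gripper open.
Joint ranges: [-3.13, 3.13], [-1.02, 2.26], [0.13, 2.54], [-0.95, 4.09], [0.21, 2.88], [-2.74, 2.74]. Speed limits (rad/s): [2.57, 2.57, 3.14, 3.14, 3.14, 3.14].

### API

Orientations are given as [roll, pitch, yaw] about the fixed x, y, z axes, in that order (R = Rz(yaw) Ry(pitch) Rx(roll)).
In Python, from workcell import ctrl, viewer, workorder gives the robot as it stands. The module is installed in compiled form; this text tells all that it offers.
- The arm moves only by the tool jog_arm, never from a script. Its argument "targets" is a list of rows, each an object of numbers: "rx", "ry", "rz": the turn, a rotation vector about the tool's x, y, z in units of 6 degrees (1.0 is 6 degrees); "tx", "ty", "tz": the shift along the tool's x, y, z in units of 30 mm (1.0 is 30 mm); "gripper": the finger opening in mm, from 0 to 94. In form: [{"rx": .., "ry": .., "rz": .., "tx": .., "ty": .., "tz": .., "gripper": ..}, ...]. A call has exactly 8 rows; each row is the pose to reach, as a shift and turn from the pose measured when the call began, along the tool's axes at that moment; what a row does not reach only later rows make up. A row lasts 1/8 s, in which the tool goes at most 62.5 mm and 10.7 degrees, less where a joint would pass 70% of its speed; a pose out of reach is approached as far as the arm can. A call with a gripper value outside its range is refused whole. The fingers move at their own pace and stop on an object; the grip force is fixed at half the most. Time passes only in rows, so rows that repeat a pose let the fingers close, or fill a call up. It gives the time, the measured TCP pose, the force and the opening at its end, in the units of the state.
- ctrl.state(): the state, without advancing time (a new reading comes with each control period).
- viewer.snapshot(name): name is "scene" or "top" or "wrist"; returns (picture, depth): 400x640x3 uint8, red, green, blue; 400x640 float32, m along the optical axis (not along the pixel's ray), 0 where there is no reading.
- viewer.camera_info(name): a dict with "fx", "fy", "cx", "cy" (pixels), "rvec" (rotation vector, rad) and "tvec" (3), from world to camera coordinates, as OpenCV has them. Camera axes: x right, y down, z forward; pixel columns grow to the right and rows downward; lengths in m; the calibration is good to about 2 mm. The wrist camera is an equidistant fisheye: a pixel r from the principal point sees the ray r / f radians off the axis. A picture is of the moment at which its call begins: read the wrist's pose just before it. camera_info takes no time and is no camera call; for the wrist camera it gives the pose at the moment of the call.
- workorder.close_job(): hands the job in, once; it reports no verdict.
Trained networks look in the newest picture that a camera, given by its name, has taken for a name from the list of things; names that differ only in an ending like _2 or _b are one class to them, and where a whole thing is asked for, a point or a joint stands for the part that bears it (a point fixed in the world has none). Each returns a list of dicts, best first, with "score" (0 to 1); they miss things now and then, are a little off and sometimes report something else, mostly with a low value. They report only what shows in the picture. A call takes as long as a camera call. They do not tell look-alikes from the thing itself.
- viewer.look_for(camera, name): "box" ([left, top, right, bottom] in pixels, round what is visible of it).
- viewer.outline_of(camera, name): "region" (400x640 bool, what is visible of it) and "box" ([left, top, right, bottom] in pixels, round what is visible of it).
- viewer.place_of(camera, name): "point" ([row, column] in pixels: a listed point, or the origin of a listed thing).
The state is a dict: "clock": time; "joint_pos": joint angles; "qvel": joint speeds; "effort": joint torques, N m; "tool_pos": TCP position; "tool_rot": TCP orientation; "ft_force": force on the tool from outside, world axes, zero at the start; "torque": the same for the moment, N m; "gripper_width": finger opening in m.
Only numpy, scipy, OpenCV 4.12 (cv2) and the standard library are available. Lean on these libraries where they do the work, as an engineer would, in place of code of your own. Each camera call takes 0.05 s, during which the arm holds its last target.

## Working session

There is one attempt and no reset: what is moved stays moved. The work goes in short steps, Python scripts to look and compute and a tool call to move; the robot and the scene stay as the last step left them, time stands still between calls to the robot, and variables do not carry over. Pictures are saved under pics/ and viewed, and the job is handed in when it is done.

Besides the shell and the picture viewer there is one more tool, called after "Request:" as a command line: name --argument value ..., lists and objects as JSON in quotes. jog_arm: Moves the arm, as the interface text tells. Its arguments: {"type":"object","properties":{"targets":{"type":"array","items":{"type":"object","properties":{"rx":{"type":"number"},"ry":{"type":"number"},"rz":{"type":"number"},"tx":{"type":"number"},"ty":{"type":"number"},"tz":{"type":"number"},"gripper":{"type":"number"}}}}},"required":["targets"]}

```bash
mkdir -p pics; cat > h.py <<'E'
import numpy as np, cv2
from workcell import ctrl, viewer, workorder
from scipy.spatial.transform import Rotation as R
def snap(cam,name):
    ci=viewer.camera_info(cam); p,d=viewer.snapshot(cam)
    cv2.imwrite(f'pics/{name}.png',p[:,:,::-1]); np.savez(f'{name}.npz',p=p,d=d,**{k:np.array(ci[k]) for k in('fx','fy','cx','cy','rvec','tvec')})
    return p,d,ci
def world(d,ci):
    v,u=np.mgrid[0:400,0:640]
    X=np.stack([(u-ci['cx'])/ci['fx']*d,(v-ci['cy'])/ci['fy']*d,d],-1)
    Rm=R.from_rotvec(ci['rvec']).as_matrix()
    return (X-np.array(ci['tvec']).ravel())@Rm
E
python3 - <<'E'
from h import *
s=ctrl.state();print(s)
for c in('scene','top','wrist'):
    p,d,ci=snap(c,c+'0');print(c,ci)
E
```

```text
{'clock': 0.0, 'joint_pos': array([-1.44608943e+00,  2.45792554e-01,  1.55898974e+00, -3.48628007e-05,
        1.33871370e+00, -1.74073788e-01]), 'qvel': array([-0.00183642, -0.00037274, -0.0006697 , -0.00020233, -0.00110422,
       -0.00049352]), 'effort': array([ 5.45921539e-04, -4.15839314e+01, -3.14598083e+01,  6.85607968e-02,
        3.31809791e-02, -1.24167909e-04]), 'tool_pos': array([ 0.19126788, -0.62059494,  0.20437219]), 'tool_rot': array([-3.14129640e+00,  1.88044711e-03, -1.27200731e+00]), 'ft_force': array([ 0.33607327,  0.34664452, -0.27885489]), 'torque': array([ 0.00313527, -0.0405005 ,  0.02576251]), 'gripper_width': 0.0940651276296369}
scene {'fx': 438.7527124982613, 'fy': 438.7527124982613, 'cx': 314.8392861934578, 'cy': 201.67796410038022, 'rvec': array([ 2.21007898,  1.27561871, -0.43006065]), 'tvec': array([-0.35168783, -0.2657812 ,  1.32893921])}
top {'fx': 405.25502741576355, 'fy': 405.25502741576355, 'cx': 315.02575453307134, 'cy': 198.97206981688964, 'rvec': array([ 2.15276741, -2.10610114,  0.22122687]), 'tvec': array([0.09628887, 0.51311258, 0.98987754])}
wrist {'fx': 309.70691628693146, 'fy': 309.70691628693146, 'cx': 319.0148697612412, 'cy': 196.89627927975516, 'rvec': array([-2.37484775,  1.75347019,  0.20109988]), 'tvec': array([-0.64849705, -0.02204799,  0.38878531])}
```

View pics/scene0.png

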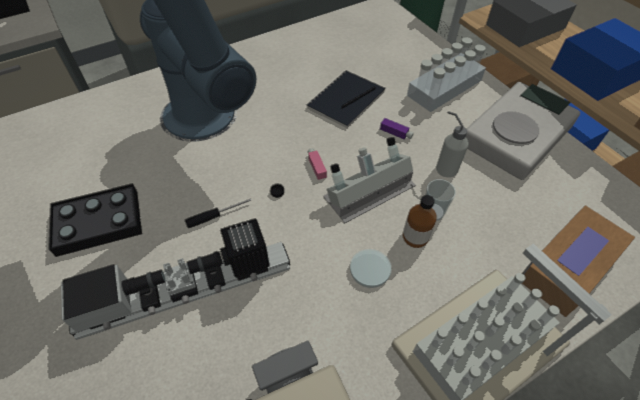

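View pics/top0.png

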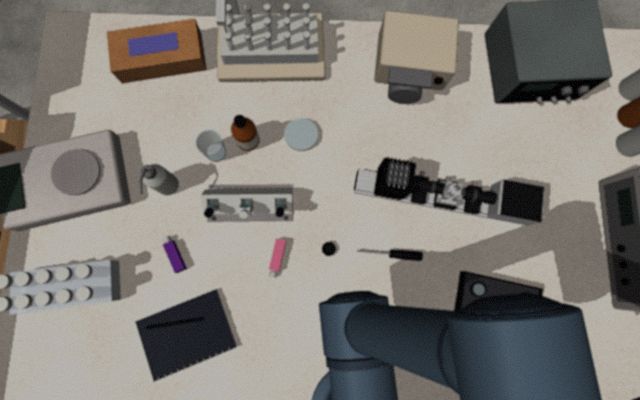

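View pics/wrist0.png

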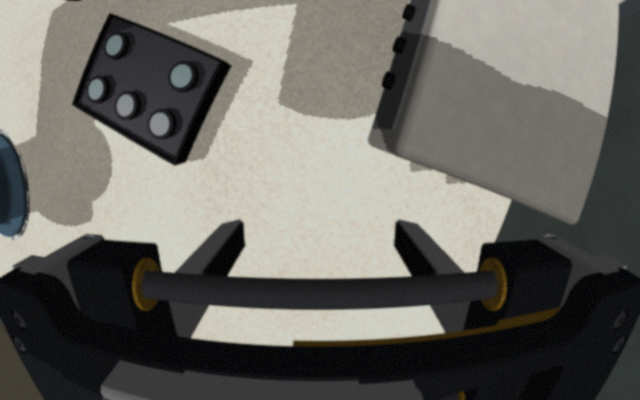

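The scene picture shows the cell in the middle rack pocket (365,158), with black-capped vials on either side of it. The rail's holder is at (180,278), and at (453,190) in the top picture. Next I'll measure both.

```bash
cat > m.py <<'E'
from h import *
for c in('scene','top'):
    z=np.load(c+'0.npz');ci={k:z[k] for k in('fx','fy','cx','cy','rvec','tvec')}
    W=world(z['d'],ci);np.save(c+'W.npy',W)
    for n in('cell','rack','rail','seat','vial_a'):
        try:
            print(c,n,[(np.round(a['point']),round(a['score'],2)) for a in viewer.place_of(c,n)][:3],[ (np.round(a['box']),round(a['score'],2)) for a in viewer.look_for(c,n)][:3] if n!='seat' else '')
        except Exception as e: print(e)
    p=z['p'][:,:,::-1]
    bs={'scene':[(310,130,110,90),(130,210,140,110)],'top':[(195,165,110,65),(345,145,210,85)]}[c]
    for i,(x,y,w,h) in enumerate(bs):
        cr=p[y:y+h,x:x+w]; f=min(800/w,600/h); cv2.imwrite(f'pics/{c}_c{i}.png',cv2.resize(cr,None,fx=f,fy=f,interpolation=cv2.INTER_CUBIC)); print(c,i,f)
print(ctrl.state()['clock'])
E
python3 m.py
```

```text
scene cell [(array([125., 381.]), 0.92), (array([175., 323.]), 0.75), (array([183., 370.]), 0.54)] [(array([308., 147., 327., 182.]), 0.92), (array([356., 146., 376., 175.]), 0.89), (array([376., 119., 414., 134.]), 0.71)]
scene rack [(array([191., 368.]), 0.62)] [(array([321., 155., 417., 222.]), 0.58)]
scene rail [(array([291., 188.]), 0.72)] [(array([ 60., 220., 290., 338.]), 0.89), (array([361., 154., 377., 175.]), 0.52)]
scene seat [(array([278., 176.]), 0.7)] 
scene vial_a [(array([198., 341.]), 0.84), (array([174., 398.]), 0.52)] [(array([330., 167., 344., 192.]), 0.7), (array([385., 140., 402., 161.]), 0.63), (array([350., 249., 388., 286.]), 0.18)]
scene 0 6.666666666666667
scene 1 5.454545454545454
top cell [(array([239., 280.]), 0.73), (array([269., 182.]), 0.7), (array([198., 247.]), 0.5)] [(array([268., 234., 288., 278.]), 0.86), (array([237., 197., 254., 216.]), 0.81), (array([166., 234., 186., 273.]), 0.78)]
top rack [(array([204., 250.]), 0.65)] [(array([202., 182., 288., 223.]), 0.81)]
top rail [(array([198., 439.]), 0.67)] [(array([357., 156., 544., 226.]), 0.63)]
top seat [(array([191., 448.]), 0.73), (array([196., 439.]), 0.43)] 
top vial_a [(array([201., 214.]), 0.67), (array([202., 282.]), 0.45)] [(array([276., 198., 289., 217.]), 0.58), (array([207., 198., 218., 218.]), 0.49)]
top 0 7.2727272727272725
top 1 3.8095238095238093
1.05
```

View pics/scene_c0.png

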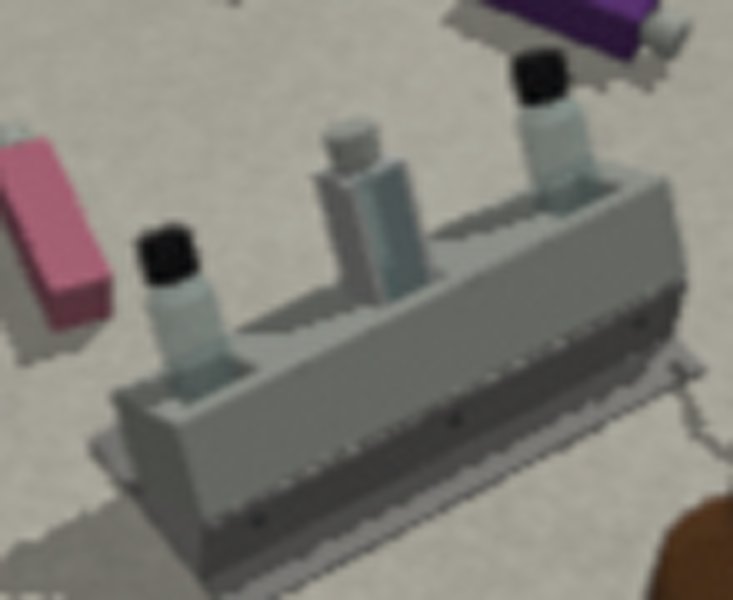

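View pics/top_c0.png

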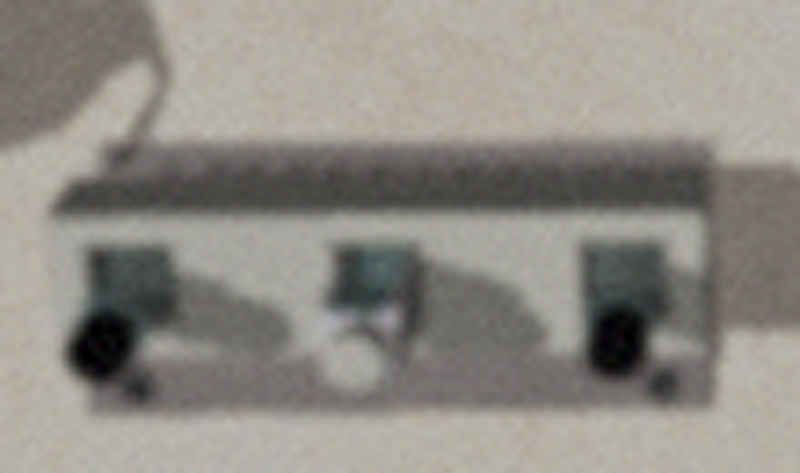

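View pics/top_c1.png

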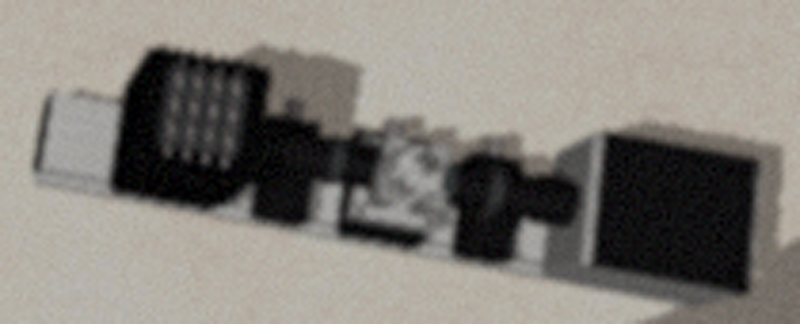

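View pics/scene_c1.png

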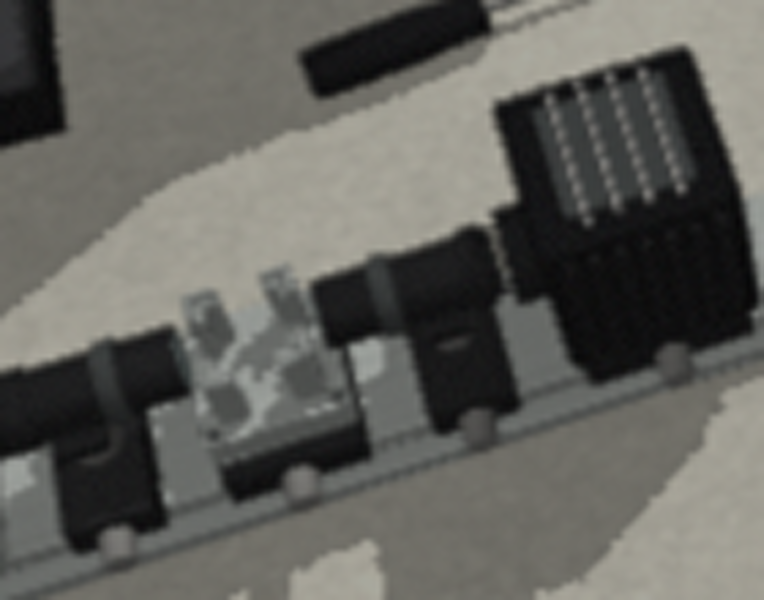

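```bash
cat > m2.py <<'E'
from h import *
T=np.load('topW.npy');S=np.load('sceneW.npy');z=np.load('top0.npz')
print('table',np.median(T[300:360,250:300,2]), np.median(S[180:190,100:150,2]))
# rack region
for nm,W in(('top',T),('scene',S)):
    for (y,x) in {'top':[(215,243),(214,209),(214,281)],'scene':[(151,363),(168,335),(142,391)]}[nm]:
        print(nm,(y,x),W[y,x].round(3),np.median(W[y-1:y+2,x-1:x+2].reshape(-1,3),0).round(3))
# rail: height map points
m=(T[:,:,2]>0.05)&(T[:,:,2]<0.17)
m[:, :345]=0; m[:150]=0;m[235:]=0;m[:,550:]=0
P=T[m]; print(P.min(0),P.max(0))
for lo,hi,lab in((.105,.125,'det'),(.13,.155,'lamp'),(.09,.105,'tube')):
    q=P[(P[:,2]>lo)&(P[:,2]<hi)]
    r=cv2.minAreaRect((q[:,:2]*1000).astype(np.float32));print(lab,len(q),r)
for c,(py,px) in (('top',(191,448)),('scene',(278,176))):
    zz=np.load(c+'0.npz');Rm=R.from_rotvec(zz['rvec']).as_matrix();o=-Rm.T@zz['tvec'];ray=Rm.T@np.array([(px-zz['cx'])/zz['fx'],(py-zz['cy'])/zz['fy'],1])
    print('seat',c,o+ray*(0.064-o[2])/ray[2])
E
python3 m2.py
```

```text
table -0.0004975284014757998 0.0009001604501264425
top (215, 243) [0.456 0.278 0.113] [0.456 0.279 0.111]
top (214, 209) [0.458 0.361 0.103] [0.457 0.361 0.107]
top (214, 281) [0.462 0.189 0.1  ] [0.461 0.189 0.106]
scene (151, 363) [0.464 0.275 0.116] [0.465 0.274 0.116]
scene (168, 335) [0.474 0.189 0.112] [0.473 0.189 0.111]
scene (142, 391) [0.469 0.357 0.108] [0.468 0.358 0.108]
[ 0.45671959 -0.45320185  0.0500293 ] [ 0.60500863 -0.04196792  0.14623454]
det 1770 ((533.8225708007812, -247.40504455566406), (405.5919189453125, 90.37278747558594), 80.1301498413086)
lamp 1048 ((558.8208618164062, -86.48223876953125), (80.8690414428711, 83.1927261352539), 79.1958999633789)
tube 991 ((532.312255859375, -246.8548583984375), (404.7602844238281, 86.56288146972656), 80.1163330078125)
seat top [ 0.53649106 -0.23036572  0.064     ]
seat scene [ 0.53390919 -0.24026475  0.064     ]
```

```bash
cat >> h.py <<'E'
def cur():
    s=ctrl.state(); return np.array(s['tool_pos']),R.from_euler('xyz',s['tool_rot']),s
def delta(pos,rot):
    p,r,s=cur()
    t=r.inv().apply(np.array(pos)-p)/0.03
    w=(r.inv()*rot).as_rotvec(degrees=True)/6
    print('clock',s['clock'],'w',s['gripper_width'],'F',s['ft_force'].round(1),'j',s['joint_pos'].round(2));print('t',t.round(3),'r',w.round(3),'mm',np.linalg.norm(t)*30,'deg',np.linalg.norm(w)*6)
    return t,w
def down(yawdeg): # tool z down, tool x at yaw
    return R.from_euler('xyz',[180,0,yawdeg],degrees=True)
E
python3 - <<'E'
from h import *
p,r,s=cur();ci=viewer.camera_info('wrist')
Rm=R.from_rotvec(ci['rvec']).as_matrix();o=-Rm.T@ci['tvec']
print('cam in tool',r.inv().apply(o-p), (r.inv()*R.from_matrix(Rm.T)).as_matrix().round(3))
delta([0.533,-0.234,0.26],down(-9.85))
E
```

```text
cam in tool [-0.00107534 -0.06618935 -0.17889221] [[ 1.    -0.     0.001]
 [ 0.     0.974  0.226]
 [-0.001 -0.226  0.974]]
clock 1.05 w 0.09394326643128958 F [ 0.1  0.7 -0.1] j [-1.45  0.25  1.56  0.    1.34 -0.17]
t [ -8.983 -14.683  -1.818] r [  0.     -0.    -10.505] mm 519.2664287481977 deg 63.032481008835276
```

Request:
jog_arm --targets '[{"tx": -0.5,"ty": -0.8,"tz": -0.6,"rz": -0.5,"gripper": 94},{"tx": -1.2,"ty": -2,"tz": -1.2,"rz": -1.5,"gripper": 94},{"tx": -2.2,"ty": -3.7,"tz": -1.8,"rz": -2.7,"gripper": 94},{"tx": -3.3,"ty": -5.4,"tz": -1.8,"rz": -4,"gripper": 94},{"tx": -4.4,"ty": -7.1,"tz": -1.8,"rz": -5.2,"gripper": 94},{"tx": -5.5,"ty": -8.8,"tz": -1.8,"rz": -6.5,"gripper": 94},{"tx": -6.6,"ty": -10.5,"tz": -1.8,"rz": -7.7,"gripper": 94},{"tx": -7.2,"ty": -11.7,"tz": -1.8,"rz": -8.5,"gripper": 94}]'

```text
invalid input at $.targets[0]: expected keys rx, ry, rz, tx, ty, tz, gripper
```

```bash
python3 - <<'E'
from h import *
delta([0.533,-0.234,0.26],down(-9.85))
E
```

```text
clock 1.05 w 0.09394326643128958 F [ 0.1  0.7 -0.1] j [-1.45  0.25  1.56  0.    1.34 -0.17]
t [ -8.983 -14.683  -1.818] r [  0.     -0.    -10.505] mm 519.2664287481977 deg 63.032481008835276
```

Request:
jog_arm --targets '[{"rx": 0,"ry": 0,"tx": -0.5,"ty": -0.8,"tz": -0.6,"rz": -0.5,"gripper": 94},{"rx": 0,"ry": 0,"tx": -1.2,"ty": -2,"tz": -1.2,"rz": -1.5,"gripper": 94},{"rx": 0,"ry": 0,"tx": -2.2,"ty": -3.7,"tz": -1.8,"rz": -2.7,"gripper": 94},{"rx": 0,"ry": 0,"tx": -3.3,"ty": -5.4,"tz": -1.8,"rz": -4,"gripper": 94},{"rx": 0,"ry": 0,"tx": -4.4,"ty": -7.1,"tz": -1.8,"rz": -5.2,"gripper": 94},{"rx": 0,"ry": 0,"tx": -5.5,"ty": -8.8,"tz": -1.8,"rz": -6.5,"gripper": 94},{"rx": 0,"ry": 0,"tx": -6.6,"ty": -10.5,"tz": -1.8,"rz": -7.7,"gripper": 94},{"rx": 0,"ry": 0,"tx": -7.2,"ty": -11.7,"tz": -1.8,"rz": -8.5,"gripper": 94}]'

```text
clock: 2.05
tool_pos: [0.4645, -0.3093, 0.2598]
tool_rot: [3.141, -0.001, -0.377]
ft_force: [-0.6, 0.1, -0.1]
gripper_width: 0.0939
```

```bash
python3 - <<'E'
from h import *
delta([0.533,-0.234,0.26],down(-9.85))
E
```

```text
clock 2.05 w 0.09392778884598331 F [-0.6  0.1 -0.1] j [-0.79 -0.01  1.74  0.    1.41 -0.41]
t [ 1.199 -3.173 -0.007] r [ 0.002 -0.006 -1.959] mm 101.77173763336386 deg 11.75630083447347
```

Request:
jog_arm --targets '[{"rx": 0,"ry": 0,"tx": 0.3,"ty": -0.8,"tz": 0,"rz": -0.5,"gripper": 94},{"rx": 0,"ry": 0,"tx": 0.6,"ty": -1.6,"tz": 0,"rz": -1,"gripper": 94},{"rx": 0,"ry": 0,"tx": 0.9,"ty": -2.4,"tz": 0,"rz": -1.5,"gripper": 94},{"rx": 0,"ry": 0,"tx": 1.1,"ty": -3.0,"tz": 0,"rz": -1.9,"gripper": 94},{"rx": 0,"ry": 0,"tx": 1.2,"ty": -3.17,"tz": 0,"rz": -1.96,"gripper": 94},{"rx": 0,"ry": 0,"tx": 1.2,"ty": -3.17,"tz": 0,"rz": -1.96,"gripper": 94},{"rx": 0,"ry": 0,"tx": 1.2,"ty": -3.17,"tz": 0,"rz": -1.96,"gripper": 94},{"rx": 0,"ry": 0,"tx": 1.2,"ty": -3.17,"tz": 0,"rz": -1.96,"gripper": 94}]'

```text
clock: 3.05
tool_pos: [0.5327, -0.2346, 0.2598]
tool_rot: [3.141, -0.001, -0.173]
ft_force: [0.4, -0.1, 0.4]
gripper_width: 0.0941
```

```bash
python3 - <<'E'
from h import *
delta([0.533,-0.234,0.26],down(-9.85))
p,d,ci=snap('wrist','w1')
print(d[200:400:20,240:400:20].round(3))
print(viewer.place_of('wrist','seat')[:2])
E
```

```text
clock 3.05 w 0.09409952450629533 F [ 0.4 -0.1  0.4] j [-0.61  0.05  1.68 -0.    1.42 -0.44]
t [ 0.007 -0.023 -0.007] r [ 0.003 -0.005 -0.01 ] mm 0.7482849373921951 deg 0.06823132710187038
[[0.45  0.452 0.453 0.386 0.386 0.386 0.451 0.452]
 [0.185 0.459 0.459 0.408 0.354 0.41  0.459 0.461]
 [0.18  0.467 0.467 0.414 0.36  0.415 0.466 0.467]
 [0.474 0.473 0.472 0.399 0.364 0.399 0.474 0.474]
 [0.072 0.075 0.075 0.075 0.075 0.074 0.074 0.074]
 [0.072 0.071 0.069 0.072 0.071 0.071 0.072 0.072]
 [0.5   0.501 0.5   0.367 0.367 0.369 0.5   0.501]
 [0.511 0.509 0.509 0.376 0.375 0.376 0.064 0.065]
 [0.052 0.052 0.053 0.052 0.053 0.054 0.054 0.052]
 [0.    0.    0.    0.    0.    0.    0.    0.   ]]
[{'point': [178.2, 318.3], 'score': 0.92}, {'point': [169.4, 318.9], 'score': 0.69}]
```

View pics/w1.png

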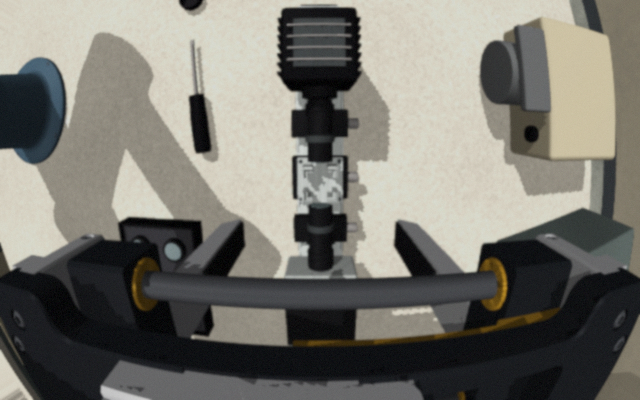

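The wrist view is centred on the rail, with the holder at about (320,177) and its posts at the corners. I'll zoom in on it.

```bash
cat >> h.py <<'E'
def wray(u,v,ci):
    dx,dy=u-ci['cx'],v-ci['cy'];r=np.hypot(dx,dy);th=r/ci['fx'];k=np.where(r>1e-6,np.sin(th)/np.maximum(r,1e-9),1/ci['fx'])
    return np.stack([dx*k,dy*k,np.cos(th)],-1)
def wcam(ci):
    Rm=R.from_rotvec(ci['rvec']).as_matrix();return -Rm.T@np.array(ci['tvec']),Rm
def wworld(d,ci):
    v,u=np.mgrid[0:400,0:640].astype(float);q=wray(u,v,ci);o,Rm=wcam(ci)
    return o+((q/q[...,2:]*d[...,None])@Rm)
def onz(u,v,ci,z):
    o,Rm=wcam(ci);q=wray(np.float64(u),np.float64(v),ci)@Rm;return o+q*((z-o[2])/q[2])
def load(n):
    z=np.load(n+'.npz');return z['p'],z['d'],{k:z[k] for k in('fx','fy','cx','cy','rvec','tvec')}
def crop(n,x,y,w,h):
    p,d,ci=load(n);f=min(800/w,600/h);cv2.imwrite(f'pics/{n}_{x}_{y}.png',cv2.resize(p[y:y+h,x:x+w,::-1],None,fx=f,fy=f,interpolation=cv2.INTER_CUBIC));print(f)
E
python3 - <<'E'
from h import *
crop('w1',275,145,92,69)
p,d,ci=load('w1');W=wworld(d,ci)
np.set_printoptions(linewidth=250)
print((W[150:206:2,292:350:2,2]*1000).round().astype(int))
print(onz(318.3,178.2,ci,.064))
# height-sorted: posts tops ~0.098; tubes ; lamp, det
for lo,hi,b,l in((.08,.105,(150,205,285,355),'holder'),(.135,.15,(0,100,270,370),'lamp'),):
    m=np.zeros((400,640),bool);m[b[0]:b[1],b[2]:b[3]]=1
    q=W[m&(W[...,2]>lo)&(W[...,2]<hi)];print(l,len(q),cv2.minAreaRect((q[:,:2]*1000).astype(np.float32)))
E
```

```text
8.695652173913043
[[  0   0  -1  10  28  29  30  30  90  96  97  98  99 100 100 101  98  98  96  94  89  30  30  29  28  10   0   1   0]
 [  1   1  -1  11  29  29  29  31  91  95  98  98 101 100  99  99 100  98  96  94  88  29  30  30  29   9  -1   1   0]
 [  0   0   1  11  30  29  29  30  91  96  97  99 100  99 101 101 100  98  95  92  88  31  29  29  30  10  -1   0  -1]
 [  0  47  46  47  50  50  50  50  91  95  97  97 100  99  99 101  98  98  96  93  89  54  53  54  53  48  45  47  -1]
 [ 47  47  49  63  62  63  64  64  89  97  96  99 100 100 101 100 100  97  96  94  89  64  63  63  63  48  48  48  46]
 [ 47  46  48  64  65  65  63  64  89  95  97  98  99  99 100  98  97  97  96  93  89  64  62  64  65  64  47  49  47]
 [ 48  48  47  64  65  65  63  64  65  62  95  96  97  97  97  97  96  95  63  64  63  63  63  64  63  64  48  48  47]
 [ 48  47  47  63  65  66  65  64  64  65  66  64  64  65  64  64  64  62  67  65  65  66  63  65  65  63  47  47  47]
 [ 45  48  47  64  62  64  87  85  87  88  79  64  62  64  65  65  63  62  87  88  87  89  88  64  64  64  48  48  45]
 [ 47  49  
[... 1809 characters left out ...]
94  94  94  64  64  63  63  65  63  63  93  95  94  95  97  97  65  64  48 439  -1]
 [  2   0  -1  64  64  97  98  96  97  95  95  64  64  63  64  63  63  63  96  96  97  96  97  96  64  65  -1   0   1]
 [  0  -1  -1   9  29  96  97  97  96  97  97  30  76  77  76  77  76  30  97  95  96  96  97  96  10   9   0   0   0]
 [  0   1   0  10  29  30  30  28  31  29  82  83  83  83  83  83  83  83  83  30  29  28  29  29   9   9  -2   0   0]]
[ 0.53308691 -0.23199328  0.064     ]
holder 810 ((534.9803466796875, -227.6052703857422), (65.71121215820312, 42.19524383544922), 80.8110122680664)
lamp 5609 ((558.9413452148438, -87.26771545410156), (79.69795989990234, 75.89217376708984), 80.4913558959961)
```

View pics/w1_275_145.png

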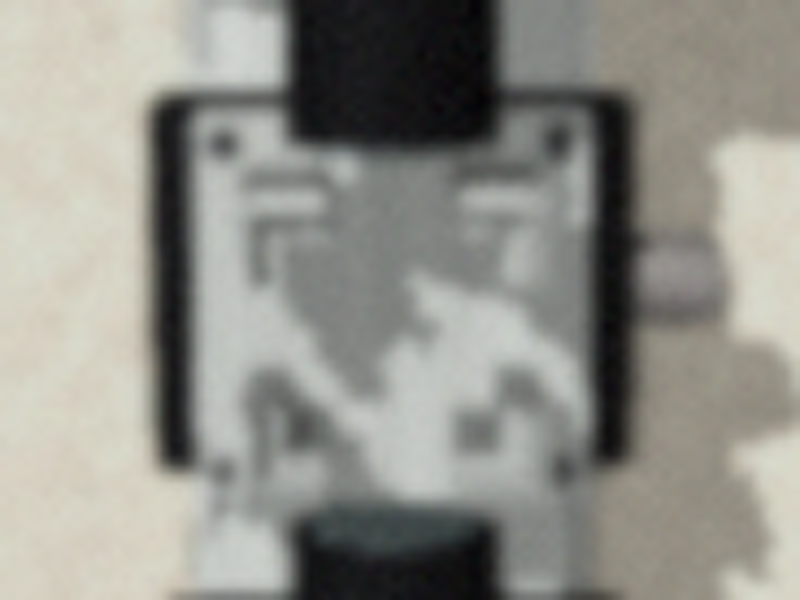

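```bash
python3 - <<'E'
from h import *
p,d,ci=load('w1');W=wworld(d,ci)
m=np.zeros((400,640),bool);m[165:180,295:346]=1;m[189:204,295:346]=1
q=W[m&(W[...,2]>.088)&(W[...,2]<.1)]
q=q[np.hypot(q[:,0]-.533,q[:,1]+.233)<.045]
print(len(q),cv2.minAreaRect((q[:,:2]*1000).astype(np.float32)))
# plate at .064
m=np.zeros((400,640),bool);m[155:206,285:355]=1
for lo,hi in((.06,.068),(.045,.05)):
    q=W[m&(W[...,2]>lo)&(W[...,2]<hi)];print(len(q),cv2.minAreaRect((q[:,:2]*1000).astype(np.float32)))
# in rail frame hist
for yaw in(-9.3,-9.5,-9.8,-10.1):
  c,s=np.cos(np.radians(yaw)),np.sin(np.radians(yaw));Q=W[...,:2]-[.533,-.233];X=Q[...,0]*c+Q[...,1]*s;Y=-Q[...,0]*s+Q[...,1]*c
  mm=m&(W[...,2]>.093)&(W[...,2]<.1)&(abs(Y)<.0235)
  for (a,b) in((1,1),(1,-1),(-1,1),(-1,-1)):
    k=mm&(a*X>0)&(b*Y>0);print(yaw,a,b,k.sum(),*(np.percentile(v[k]*1000,[1,99]).round(1) for v in(X,Y)))
E
```

```text
402 ((534.0654907226562, -234.1709442138672), (40.87285232543945, 42.20618438720703), 80.29020690917969)
1359 ((534.5281982421875, -233.78097534179688), (55.98490905761719, 55.11220932006836), 80.75923156738281)
459 ((538.8108520507812, -234.5271453857422), (56.428985595703125, 80.03009033203125), 81.48969268798828)
-9.3 1 1 89 [11.  22.2] [ 7.3 19.1]
-9.3 1 -1 88 [10.8 22.2] [-21.4 -10.2]
-9.3 -1 1 90 [-19.4  -8. ] [ 7.8 19.5]
-9.3 -1 -1 89 [-19.9  -7.4] [-21.1 -10.1]
-9.5 1 1 89 [10.9 22.1] [ 7.4 19.2]
-9.5 1 -1 88 [10.8 22.3] [-21.4 -10.2]
-9.5 -1 1 90 [-19.4  -8. ] [ 7.7 19.4]
-9.5 -1 -1 89 [-19.9  -7.4] [-21.2 -10.2]
-9.8 1 1 89 [10.8 22. ] [ 7.5 19.3]
-9.8 1 -1 88 [10.9 22.4] [-21.3 -10.1]
-9.8 -1 1 90 [-19.4  -8.1] [ 7.6 19.4]
-9.8 -1 -1 89 [-19.8  -7.3] [-21.2 -10.2]
-10.1 1 1 89 [10.7 22. ] [ 7.6 19.4]
-10.1 1 -1 88 [11.  22.5] [-21.2  -9.9]
-10.1 -1 1 90 [-19.5  -8.2] [ 7.6 19.3]
-10.1 -1 -1 89 [-19.7  -7.2] [-21.3 -10.3]
```

```bash
cat >> h.py <<'E'
def rackrot(yaw=0,lean=32,flip=False):
    y,l=np.radians(yaw),np.radians(lean)
    a=np.array([-np.sin(l)*np.cos(y),-np.sin(l)*np.sin(y),np.cos(l)]);x=np.array([-np.sin(y),np.cos(y),0]);z=-a
    return R.from_matrix(np.stack([x,np.cross(z,x),z],1))
E
python3 - <<'E'
from h import *
p,r,s=cur();Rt=rackrot(1.3);g=np.array([.42,.277,.21])
print(Rt.as_matrix().round(2))
delta(g,Rt)
w=(r.inv()*Rt).as_rotvec()
for f in(.25,.5,.75,1):print(f,(r*R.from_rotvec(w*f)).as_matrix()[:,2].round(2))
E
```

```text
[[-0.02  0.85  0.53]
 [ 1.    0.02  0.01]
 [ 0.    0.53 -0.85]]
clock 3.15 w 0.09429533590229279 F [ 0.4 -0.2 -0.4] j [-0.61  0.05  1.68 -0.    1.42 -0.44]
t [ -6.634 -16.151   1.652] r [ -3.85    4.694 -16.374] mm 526.1576663596762 deg 104.77929467233406
0.25 [ 0.13 -0.09 -0.99]
0.5 [ 0.28 -0.13 -0.95]
0.75 [ 0.42 -0.09 -0.9 ]
1 [ 0.53  0.01 -0.85]
```

Request:
jog_arm --targets '[{"rx": -0.15,"ry": 0.2,"rz": -0.65,"tx": -0.3,"ty": -0.6,"tz": -0.2,"gripper": 94},{"rx": -0.4,"ry": 0.5,"rz": -1.7,"tx": -0.7,"ty": -1.7,"tz": -0.4,"gripper": 94},{"rx": -0.7,"ry": 0.9,"rz": -3.1,"tx": -1.3,"ty": -3.1,"tz": -0.5,"gripper": 94},{"rx": -1.1,"ry": 1.35,"rz": -4.7,"tx": -1.9,"ty": -4.7,"tz": -0.5,"gripper": 94},{"rx": -1.5,"ry": 1.8,"rz": -6.3,"tx": -2.6,"ty": -6.3,"tz": -0.5,"gripper": 94},{"rx": -1.85,"ry": 2.25,"rz": -7.9,"tx": -3.2,"ty": -7.8,"tz": -0.5,"gripper": 94},{"rx": -2.2,"ry": 2.7,"rz": -9.4,"tx": -3.8,"ty": -9.3,"tz": -0.4,"gripper": 94},{"rx": -2.4,"ry": 2.95,"rz": -10.3,"tx": -4.2,"ty": -10.2,"tz": -0.3,"gripper": 94}]'

```text
clock: 4.15
tool_pos: [0.4603, 0.0903, 0.2687]
tool_rot: [2.78, -0.125, 0.947]
ft_force: [0.1, -0.5, -0.6]
gripper_width: 0.0942
```

```bash
python3 - <<'E'
from h import *
print(cur()[0]);delta([.42,.277,.21],rackrot(1.3))
E
```

```text
[0.46031265 0.09034762 0.26874618]
clock 4.15 w 0.09420175874477617 F [ 0.1 -0.5 -0.6] j [ 0.03 -0.49  2.15 -0.13  1.12 -0.86]
t [ 3.99  -5.293  0.644] r [-1.43   1.707 -6.036] mm 199.78822072057443 deg 38.60495933879763
```

Request:
jog_arm --targets '[{"rx": -0.2,"ry": 0.25,"rz": -0.8,"tx": 0.5,"ty": -0.7,"tz": 0.1,"gripper": 94},{"rx": -0.5,"ry": 0.55,"rz": -2.0,"tx": 1.3,"ty": -1.7,"tz": 0.2,"gripper": 94},{"rx": -0.8,"ry": 0.95,"rz": -3.4,"tx": 2.2,"ty": -2.9,"tz": 0.35,"gripper": 94},{"rx": -1.1,"ry": 1.35,"rz": -4.7,"tx": 3.1,"ty": -4.1,"tz": 0.5,"gripper": 94},{"rx": -1.3,"ry": 1.6,"rz": -5.6,"tx": 3.7,"ty": -4.9,"tz": 0.6,"gripper": 94},{"rx": -1.43,"ry": 1.7,"rz": -6.0,"tx": 3.99,"ty": -5.3,"tz": 0.65,"gripper": 94},{"rx": -1.43,"ry": 1.7,"rz": -6.03,"tx": 3.99,"ty": -5.3,"tz": 0.65,"gripper": 94},{"rx": -1.43,"ry": 1.7,"rz": -6.03,"tx": 3.99,"ty": -5.3,"tz": 0.65,"gripper": 94}]'

```text
clock: 5.15
tool_pos: [0.4206, 0.2765, 0.2104]
tool_rot: [2.583, -0.0, 1.591]
ft_force: [0.5, -0.2, -0.3]
gripper_width: 0.0937
```

```bash
python3 - <<'E'
from h import *
print(cur()[0]);delta([.42,.277,.21],rackrot(1.3))
snap('wrist','w2')
E
```

```text
[0.4205533  0.27654485 0.21043899]
clock 5.15 w 0.09373893150457527 F [ 0.5 -0.2 -0.3] j [ 0.49 -0.4   2.23 -0.33  0.83 -0.93]
t [ 0.016 -0.023  0.003] r [ 0.005  0.013 -0.022] mm 0.8402445226366679 deg 0.15671244578556912
```

View pics/w2.png

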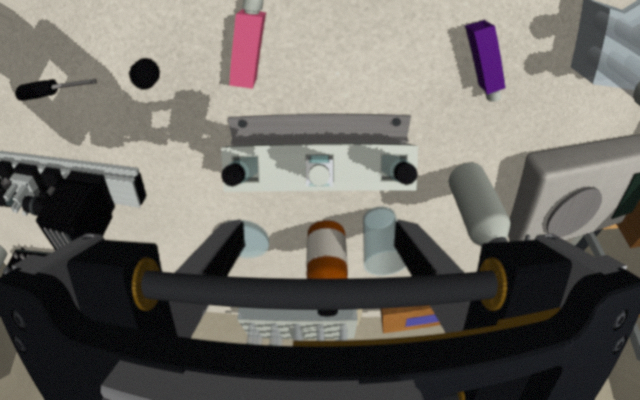

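The wrist view has the cell's white stopper at (319,173) between the two black caps at (233,174) and (405,173). The frosted sides face left and right.

```bash
python3 - <<'E'
from h import *
crop('w2',210,105,220,100)
p,d,ci=load('w2');W=wworld(d,ci)
np.set_printoptions(linewidth=250)
C=(p.astype(int).sum(2)//3)
print(W[173,319],W[174,233],W[173,405])
# rack top plane points: between pockets
pts=np.concatenate([W[160:188,258:296].reshape(-1,3),W[160:188,343:380].reshape(-1,3)])
def plane(q):
    for _ in range(6):
        c=np.median(q,0) if _==0 else q.mean(0);n=np.linalg.svd(q-c)[2][2] if len(q)<4000 else None
        e=abs((q-c)@n);q=q[e<max(.0015,np.median(e)*2)]
    return c,n*np.sign(n[2]),len(q)
c,n,k=plane(pts);print('rack top',c,n,k,'lean',np.degrees(np.arccos(n[2])),'yaw',np.degrees(np.arctan2(-n[1],-n[0])))
# heights over rack plane
H=(W-c)@n
print((H[150:196:2,296:344:2]*1000).round().astype(int))
E
```

```text
3.6363636363636362
[0.45629752 0.27835958 0.11220494] [0.46358545 0.19525811 0.10630986] [0.45893086 0.36137242 0.10622757]
rack top [0.49683811 0.27902974 0.06523542] [0.74695967 0.00928142 0.66480457] 2062 lean 48.33266593187944 yaw -179.28810258491455
[[-26 -26 -26 -26 -26 -26 -26 -26 -26 -26 -26 -26 -26 -26 -26 -26 -26 -26 -26 -26 -26 -26 -26 -26]
 [-23 -24 -23 -24 -23 -23 -23 -23 -23 -24 -23 -24 -24 -24 -24 -24 -24 -24 -24 -24 -24 -24 -24 -24]
 [-21 -21 -21 -21 -21 -21 -21 -21 -21 -21 -21 -21 -21 -21 -21 -21 -21 -21 -21 -21 -21 -21 -22 -22]
 [-19 -19 -19 -19 -19 -20 -18 -18 -18 -18 -18 -18 -18 -18 -18 -18 -18 -18 -20 -19 -19 -19 -19 -19]
 [-17 -17 -17 -17 -17 -15 -15 -15 -15 -15 -15 -15 -15 -15 -15 -15 -15 -15 -18 -17 -17 -17 -17 -17]
 [-15 -15 -15 -15 -15 -12 -12 -12 -12 -12 -12 -12 -12 -12 -12 -12 -12 -12 -12 -15 -15 -15 -15 -15]
 [-12 -12 -12 -12 -12 -10 -10 -10 -10 -10 -10 -10 -10   6 -10 -10 -10 -10 -10 -13 -13 -13 -13 -13]
 [-10 -10 -10 -10 -10   6  -8  -8  -8  -8  -8  -8  -8  -8  -8  -8  -8  -8  -8 -10 -10 -10 -10 -10]
 [ -8  -8  -8  -8  -8  -6  -6  -6  -6  -6  -5  -5  -5
[... 732 characters left out ...]
8   8]
 [ 10  10  10  10  10   9   9   9   9   9   9   9   9   9   9   9   9   9   9  10  10  10  10  10]
 [ 12  12  12  12  12  11  11  11  11  11  11  11  11  11  11  11  11  11  11  12  12  12  12  12]
 [ 15  15  15  15  15  15  15  15  15  15  15  15  15  15  15  14  14  14  14  14  14  14  14  14]
 [ 17  17  17  17  17  17  17  17  17  17  17  17  17  17  17  17  17  17  17  17  17  17  17  17]
 [ 19  19  19  19  19  19  19  19  19  19  19  19  19  19  19  19  19  19  19  19  19  23  23  23]
 [ 26  26  26  26  26  26  26  26  26  26  26  26  26  26  26  26  26  26  26  26  26  26  26  26]
 [ 29  29  29  29  29  29  29  29  29  29  29  29  29  29  29  29  29  29  29  29  29  29  29  29]]
```

View pics/w2_210_105.png

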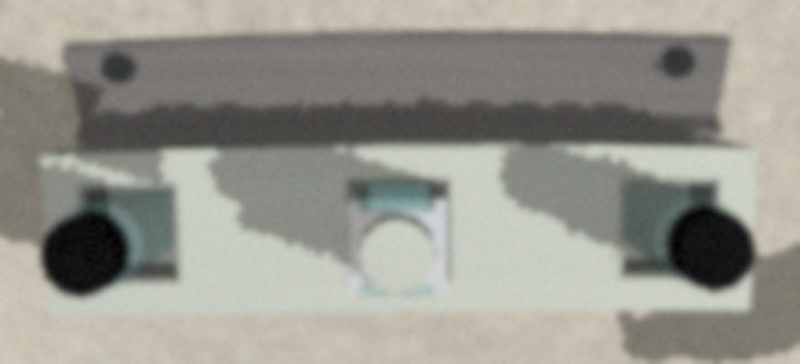

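```bash
python3 - <<'E'
from h import *
p,d,ci=load('w2');W=wworld(d,ci)
np.set_printoptions(linewidth=250,suppress=True)
for c in(275,319,233):
  print(c);print((W[132:198:3,c]*1000).round(1))
print((d[132:198:3,275]*1000).round(1))
E
```

```text
275
[[483.4 223.8   2.8]
 [487.9 223.5   2.9]
 [490.4 223.7   5.9]
 [490.9 224.3  11.9]
 [491.7 224.8  17.2]
 [474.9 229.3  46.6]
 [477.3 229.4  49.1]
 [480.3 229.4  50.6]
 [482.3 229.6  53.6]
 [486.3 229.3  54. ]
 [489.3 229.3  55.7]
 [491.5 229.4  58.3]
 [493.6 229.5  61.1]
 [497.4 229.3  61.9]
 [499.5 229.5  64.7]
 [503.1 229.3  65.6]
 [506.8 229.1  66.6]
 [508.8 229.3  69.5]
 [512.3 229.1  70.8]
 [514.4 229.3  73.5]
 [589.9 215.8   1.1]
 [597.8 215.   -0.4]]
319
[[481.6 278.8   4.8]
 [487.3 278.9   2.9]
 [488.  278.9   8.6]
 [490.4 278.9  11.7]
 [471.3 278.6  45.1]
 [472.6 278.6  49. ]
 [475.8 278.7  50.3]
 [478.4 278.7  52.4]
 [471.3 278.6  67.1]
 [458.7 278.4  88.3]
 [458.1 278.4  93.8]
 [449.7 278.2 108.6]
 [452.7 278.3 109.3]
 [455.6 278.3 110.2]
 [457.3 278.4 112.5]
 [459.6 278.4 114. ]
 [461.5 278.5 116.1]
 [463.7 278.5 117.7]
 [511.4 279.4  70.8]
 [514.1 279.5  72.9]
 [588.1 280.9   1.7]
 [597.1 281.1  -1.1]]
233
[[482.2 169.7   3.5]
 [487.3 168.7   2.7]
 [491.4 168.3   3.6]
 [491.4 169.8  10.4]
 [494.8 169.7  12.2]
 [474.6 180.5  46.6]
 [477.5 180.5  48.5]
 [479.7 180.7  51.3]
 [484.1 180.   51.1]
 [488.6 179.2  51. ]
 [465.6 190.4  85.2]
 [455.1 196.  102.9]
 [458.3 195.6 103.5]
 [460.7 195.5 105.2]
 [463.6 195.3 106.3]
 [466.1 195.1 107.8]
 [467.1 195.6 111. ]
 [471.3 194.8 110.8]
 [473.3 195.  113. ]
 [516.4 179.   72.3]
 [591.6 150.9   0.6]
 [598.9 149.4  -0.3]]
[378.9 382.  381.6 377.8 374.6 342.1 341.9 343.  342.3 344.8 345.8 345.6 345.  347.2 346.7 348.6 350.5 349.9 351.4 351.  455.4 462.1]
```

```bash
cat > m3.py <<'E'
from h import *
import sys
nm=sys.argv[1]
p,d,ci=load(nm);W=wworld(d,ci)
np.set_printoptions(linewidth=250,suppress=True)
ok=(d>.05)&(W[...,2]>.035)&(W[...,2]<.2)&(abs(W[...,1]-.278)<.13)&(W[...,0]>.4)&(W[...,0]<.53)
n0=np.array([-.53,0,.848]);c0=np.array([.495,.229,.061])
h=(W-c0)@n0
q=W[ok&(abs(h)<.004)]
for _ in range(5):
    c=q.mean(0);n=np.linalg.svd(q-c,full_matrices=False)[2][2];n*=np.sign(n[2]);h=(W-c)@n;q=W[ok&(abs(h)<.002)]
print('plane',len(q),c,n,'lean',np.degrees(np.arccos(n[2])),'yaw',np.degrees(np.arctan2(-n[1],-n[0])), 'rms',np.std((q-c)@n))
yax=np.array([-np.sin(np.radians(1)),np.cos(np.radians(1)),0])
u=np.cross(n,[0,0,1.]);u/=np.linalg.norm(u);u*=np.sign(u[1]);v=np.cross(u,n) # v up-slope (+x)
P=np.stack([(W-c)@u,(W-c)@v],-1)*1000
rt=ok&(abs(h)<.002);print('rack rect uv',cv2.minAreaRect(P[rt].astype(np.float32)))
for lab,yc,hl in(('cell',.278,(.058,.070)),('glass',.278,(.044,.052)),('va',.195,(.05,.065)),('vb',.361,(.05,.065))):
    m=ok&(h>hl[0])&(h<hl[1])&(abs(W[...,1]-yc)<.022)
    q=P[m].astype(np.float32);print(lab,len(q),'h',np.median(h[m])*1000,'mean',q.mean(0),'circ',cv2.minEnclosingCircle(q),'rect',cv2.minAreaRect(q))
    cc=np.array(cv2.minEnclosingCircle(q)[0])/1000; print('   world',c+u*cc[0]+v*cc[1]+n*np.median(h[m]))
print('u',u)
E
python3 m3.py w2
```

```text
plane 6195 [0.49164784 0.27956516 0.05924343] [-0.52993261 -0.01588645  0.84789094] lean 32.016987504663234 yaw 1.7171122134515282 rms 0.0007387268986100942
rack rect uv ((-0.5819015502929688, 1.3703861236572266), (227.05270385742188, 52.39417266845703), 0.029479753226041794)
cell 358 h 63.929355747890966 mean [-0.25831953 -0.17612518] circ ((-0.1155557632446289, -0.017454147338867188), 10.115453720092773) rect ((-0.1839437484741211, 0.07479000091552734), (18.4343318939209, 18.87692642211914), 0.7755917906761169)
   world [0.45775826 0.2784336  0.11343929]
glass 326 h 47.97311327017626 mean [ 0.11694147 -2.235481  ] circ ((-0.2523050904273987, -0.29418981075286865), 17.74121856689453) rect ((-0.2806253433227539, -0.057631492614746094), (25.39103889465332, 25.313783645629883), 0.26693469285964966)
   world [0.46598356 0.27854337 0.09976342]
va 394 h 56.88218736863919 mean [-84.414505    -0.01854764] circ ((-84.93775939941406, 0.39478495717048645), 11.246036529541016) rect ((-85.0440673828125, 0.05208587646484375), (21.00946617126465, 21.62204360961914), 20.047344207763672)
   world [0.46438384 0.19377192 0.10768262]
vb 395 h 56.95806552879177 mean [83.689964  -0.5811972] circ ((84.46845245361328, -0.13465939462184906), 11.200024604797363) rect ((84.22257995605469, 0.04621696472167969), (21.81885528564453, 20.9097957611084), 77.57936096191406)
   world [0.4588187  0.3630874  0.10746626]
u [-0.02996478  0.99955096  0.        ]
```

```bash
cat > g.py <<'E'
from h import *
n=np.array([-.52993,-.01589,.84789]);cap=np.array([0.45776,0.27836,0.11344])
Rg=rackrot(1.717,32.0)
E
python3 - <<'E'
from g import *
delta(cap+.03*n,Rg);delta(cap-.053*n,Rg)
E
```

```text
clock 5.2 w 0.09414324075734842 F [-0.4  0.2  0.1] j [ 0.49 -0.4   2.23 -0.33  0.83 -0.93]
t [ 0.033 -0.666  2.4  ] r [ 0.007  0.05  -0.083] mm 74.71754420790474 deg 0.5820349714726075
clock 5.2 w 0.09414324075734842 F [-0.4  0.2  0.1] j [ 0.49 -0.4   2.23 -0.33  0.83 -0.93]
t [ 0.047 -0.668  5.166] r [ 0.007  0.05  -0.083] mm 156.28116651947897 deg 0.5820349714726075
```

Request:
jog_arm --targets '[{"rx": 0.007,"ry": 0.05,"rz": -0.083,"tx": 0.03,"ty": -0.4,"tz": 0.4,"gripper": 94},{"rx": 0.007,"ry": 0.05,"rz": -0.083,"tx": 0.03,"ty": -0.667,"tz": 1.2,"gripper": 94},{"rx": 0.007,"ry": 0.05,"rz": -0.083,"tx": 0.033,"ty": -0.667,"tz": 1.9,"gripper": 94},{"rx": 0.007,"ry": 0.05,"rz": -0.083,"tx": 0.033,"ty": -0.667,"tz": 2.3,"gripper": 94},{"rx": 0.007,"ry": 0.05,"rz": -0.083,"tx": 0.035,"ty": -0.667,"tz": 2.4,"gripper": 94},{"rx": 0.007,"ry": 0.05,"rz": -0.083,"tx": 0.035,"ty": -0.667,"tz": 2.4,"gripper": 94},{"rx": 0.007,"ry": 0.05,"rz": -0.083,"tx": 0.035,"ty": -0.667,"tz": 2.4,"gripper": 94},{"rx": 0.007,"ry": 0.05,"rz": -0.083,"tx": 0.035,"ty": -0.667,"tz": 2.4,"gripper": 94}]'

```text
clock: 6.2
tool_pos: [0.442, 0.2782, 0.1396]
tool_rot: [2.582, -0.001, 1.601]
ft_force: [0.0, -0.0, 0.2]
gripper_width: 0.0942
```

```bash
python3 - <<'E'
from g import *
delta(cap-.053*n,Rg)
snap('wrist','w3')
E
python3 m3.py w3
```

```text
clock 6.2 w 0.09424252552498395 F [ 0.  -0.   0.2] j [ 0.47 -0.24  2.26 -0.38  0.65 -0.88]
t [-0.012 -0.019  2.783] r [ 0.011 -0.006 -0.002] mm 83.49383060083443 deg 0.07373181857080274
plane 8679 [0.48966079 0.27942985 0.05795763] [-0.53101888 -0.01601486  0.84720864] lean 32.090648995737965 yaw 1.7274451571382774 rms 0.0007030648708064244
rack rect uv ((-0.26116943359375, 4.22551155090332), (53.49510955810547, 227.06455993652344), 89.86248779296875)
cell 602 h 63.94110107905546 mean [-0.23898166  1.6028819 ] circ ((-0.17242032289505005, 2.2349936962127686), 10.094391822814941) rect ((-0.31927967071533203, 2.2668304443359375), (19.360177993774414, 18.975717544555664), 66.6424331665039)
   world [0.4576047  0.27829058 0.11331645]
glass 536 h 48.00301049667114 mean [-0.6951896 -1.7594857] circ ((-0.649937629699707, 2.269932270050049), 17.80923080444336) rect ((-0.48682308197021484, 2.4723682403564453), (25.359392166137695, 26.21280860900879), 0.38319364190101624)
   world [0.46611211 0.27806941 0.09983212]
va 639 h 56.91538004482587 mean [-83.99327     1.8366042] circ ((-85.1448974609375, 2.803732395172119), 11.314634323120117) rect ((-84.9079818725586, 2.707859992980957), (21.423418045043945, 21.52216148376465), 18.858829498291016)
   world [0.46437861 0.19348376 0.10766635]
vb 640 h 56.92169394988428 mean [83.49468    1.4269285] circ ((84.37479400634766, 2.311871290206909), 11.165290832519531) rect ((84.43670654296875, 2.207773208618164), (21.695791244506836, 21.26346206665039), 68.43546295166016)
   world [0.45884856 0.36291374 0.10741039]
u [-0.03014504  0.99954554  0.        ]
```

View pics/w3.png

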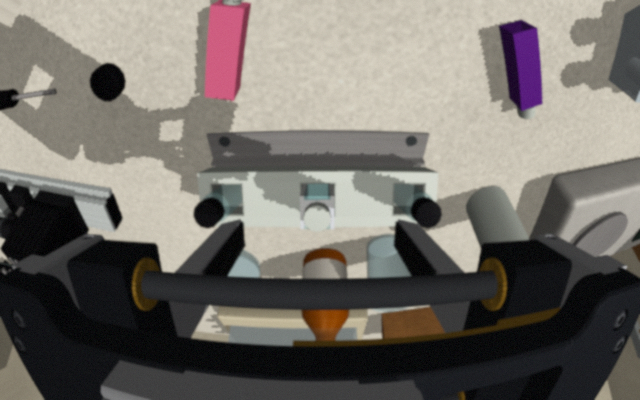

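Request:
jog_arm --targets '[{"rx": 0.01,"ry": 0,"rz": 0,"tx": -0.012,"ty": -0.02,"tz": 0.4,"gripper": 94},{"rx": 0.01,"ry": 0,"rz": 0,"tx": -0.012,"ty": -0.02,"tz": 0.9,"gripper": 94},{"rx": 0.01,"ry": 0,"rz": 0,"tx": -0.012,"ty": -0.02,"tz": 1.4,"gripper": 94},{"rx": 0.01,"ry": 0,"rz": 0,"tx": -0.012,"ty": -0.02,"tz": 1.9,"gripper": 94},{"rx": 0.01,"ry": 0,"rz": 0,"tx": -0.012,"ty": -0.02,"tz": 2.3,"gripper": 94},{"rx": 0.01,"ry": 0,"rz": 0,"tx": -0.012,"ty": -0.02,"tz": 2.6,"gripper": 94},{"rx": 0.01,"ry": 0,"rz": 0,"tx": -0.012,"ty": -0.02,"tz": 2.78,"gripper": 94},{"rx": 0.01,"ry": 0,"rz": 0,"tx": -0.012,"ty": -0.02,"tz": 2.78,"gripper": 94}]'

```text
clock: 7.25
tool_pos: [0.4857, 0.2791, 0.0682]
tool_rot: [2.584, -0.0, 1.601]
ft_force: [0.8, 0.4, -0.3]
gripper_width: 0.0942
```

```bash
python3 - <<'E'
from g import *
delta(cap-.053*n,Rg)
snap('wrist','w4')
crop('w4',220,140,200,150)
E
```

```text
clock 7.25 w 0.09419675463465761 F [ 0.8  0.4 -0.3] j [ 0.42 -0.    2.2  -0.47  0.46 -0.81]
t [ 0.003  0.009 -0.007] r [-0.005 -0.003 -0.   ] mm 0.36455513922182226 deg 0.03554044406456746
4.0
```

View pics/w4_220_140.png

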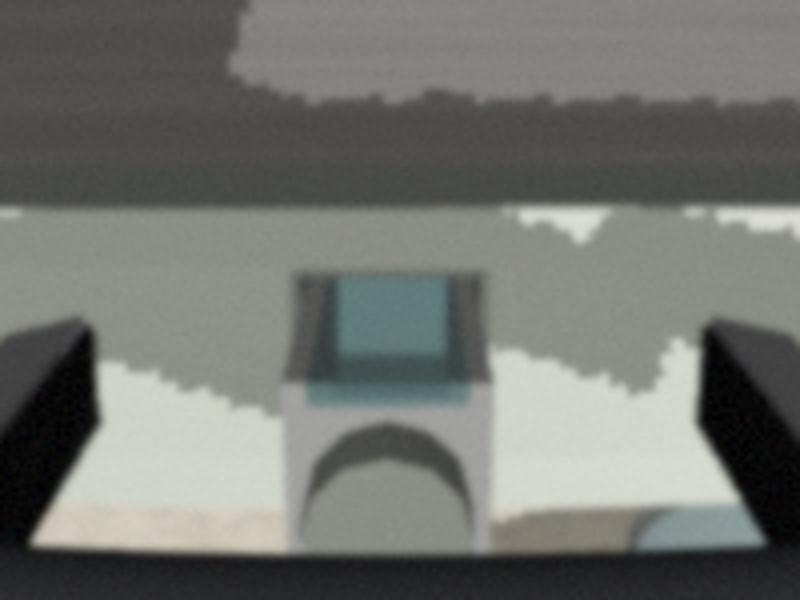

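```bash
python3 - <<'E'
from g import *
p,d,ci=load('w4');W=wworld(d,ci);pp,r,s=cur()
T=r.inv().apply((W-pp).reshape(-1,3)).reshape(400,640,3)*1000
np.set_printoptions(linewidth=250,suppress=True)
for row in(232,240,250,260):
    print(row)
    for c in list(range(232,250,2))+list(range(286,350,3))+list(range(388,408,2)): print(c,T[row,c].round(1),end='; ')
    print()
E
```

```text
232
232 [-47.6  -7.6 -19.2]; 234 [-46.9  -7.1 -17.6]; 236 [-45.8  -7.  -17.2]; 238 [-45.9  -5.4 -12.7]; 240 [-45.8  -4.   -8.7]; 242 [-46.3  -1.6  -2.1]; 244 [-45.7  -0.8   0.5]; 246 [-47.2   3.1  11.3]; 248 [-45.7   2.9  10.9]; 286 [-20.5   2.8  11.7]; 289 [-18.4   2.4  10.6]; 292 [-12.3 -13.2 -33.5]; 295 [-10.9 -13.  -32.7]; 298 [ -9.4 -13.  -32.6]; 301 [ -8.  -12.1 -30.1]; 304 [ -6.5 -12.3 -30.6]; 307 [ -4.9 -12.8 -32.1]; 310 [ -3.4 -12.6 -31.6]; 313 [ -1.9 -12.3 -30.6]; 316 [ -0.4 -12.5 -31.3]; 319 [  1.1 -12.8 -31.9]; 322 [  2.6 -12.3 -30.6]; 325 [  4.1 -12.8 -32. ]; 328 [  5.6 -12.4 -30.9]; 331 [  7.1 -12.8 -32. ]; 334 [  8.7 -12.4 -31. ]; 337 [ 10.1 -13.  -32.6]; 340 [ 11.7 -12.6 -31.6]; 343 [ 13.  -13.3 -33.6]; 346 [18.6  2.5 10.8]; 349 [20.6  2.6 11. ]; 388 [46.6  3.  11.5]; 390 [47.7  2.6 10.2]; 392 [49.2  2.9 11. ]; 394 [47.6 -1.2 -0.5]; 396 [48.5 -1.7 -1.9]; 398 [48.5 -3.4 -6.8]; 400 [ 47.9  -5.7 -13.2]; 402 [ 48.1  -6.9 -16.8]; 404 [ 48.7  -7.6 -18.9]; 406 [ 49.8  -7.6 -18.9]; 
240
232 [-45.9  -5.5 -25.9]; 234 [-45.5  -4.6 -23.7]; 236 [-45.8  -2.7 -18.7]; 238 [-46.2  -0.
[... 2219 characters left out ...]
5.8]; 295 [-10.8   0.3 -37.3]; 298 [ -8.4  -5.6 -49.9]; 301 [ -6.9  -6.2 -51.2]; 304 [ -5.5  -7.2 -53.4]; 307 [ -4.2  -7.  -53. ]; 310 [ -2.8  -7.2 -53.3]; 313 [ -1.5  -7.1 -53.2]; 316 [ -0.2  -7.1 -53.2]; 319 [  1.1  -7.  -52.8]; 322 [  2.5  -7.2 -53.4]; 325 [  3.8  -6.8 -52.6]; 328 [  5.1  -6.9 -52.8]; 331 [  6.4  -7.1 -53.1]; 334 [  8.   -5.1 -48.8]; 337 [ 10.1   0.5 -36.8]; 340 [ 11.5  -0.  -37.9]; 343 [17.2 22.8 11.5]; 346 [19.  21.8  9.3]; 349 [21.2 22.6 11.1]; 388 [47.9 22.9 10.4]; 390 [49.3 23.1 10.6]; 392 [50.7 23.  10.4]; 394 [52.  22.9 10. ]; 396 [53.9 23.7 11.8]; 398 [55.  23.2 10.6]; 400 [56.2 22.9  9.8]; 402 [ 48.5   8.8 -20.6]; 404 [ 48.5   7.  -24.5]; 406 [ 48.2   4.8 -29.4];
```

The measured finger faces sit at -45.7 and +48.2 mm, so the wrist camera has a bias of about +1.2 mm in tool x. The cell's true offset is therefore about -1 mm. I'll centre on it and close.

Request:
jog_arm --targets '[{"rx": 0,"ry": 0,"rz": 0,"tx": -0.035,"ty": 0.01,"tz": 0,"gripper": 94},{"rx": 0,"ry": 0,"rz": 0,"tx": -0.035,"ty": 0.01,"tz": 0,"gripper": 60},{"rx": 0,"ry": 0,"rz": 0,"tx": -0.035,"ty": 0.01,"tz": 0,"gripper": 40},{"rx": 0,"ry": 0,"rz": 0,"tx": -0.035,"ty": 0.01,"tz": 0,"gripper": 30},{"rx": 0,"ry": 0,"rz": 0,"tx": -0.035,"ty": 0.01,"tz": 0,"gripper": 24},{"rx": 0,"ry": 0,"rz": 0,"tx": -0.035,"ty": 0.01,"tz": 0,"gripper": 22},{"rx": 0,"ry": 0,"rz": 0,"tx": -0.035,"ty": 0.01,"tz": 0,"gripper": 20},{"rx": 0,"ry": 0,"rz": 0,"tx": -0.035,"ty": 0.01,"tz": 0,"gripper": 20}]'

```text
clock: 8.3
tool_pos: [0.4861, 0.2782, 0.0687]
tool_rot: [2.583, -0.001, 1.601]
ft_force: [0.2, -0.6, -0.4]
gripper_width: 0.0279
```

```bash
python3 - <<'E'
from g import *
p,r,s=cur();print(p,s['tool_rot'],s['gripper_width'],s['ft_force'],s['torque'])
E
```

```text
[0.48607172 0.2781792  0.0686641 ] [ 2.58310065e+00 -5.53199100e-04  1.60099434e+00] 0.02787974858422956 [ 0.19770418 -0.57847836 -0.38242565] [ 0.03415144  0.09172259 -0.01036324]
```

Request:
jog_arm --targets '[{"rx": 0,"ry": 0,"rz": 0,"tx": 0,"ty": 0,"tz": 0,"gripper": 20},{"rx": 0,"ry": 0,"rz": 0,"tx": 0,"ty": 0,"tz": 0,"gripper": 20},{"rx": 0,"ry": 0,"rz": 0,"tx": 0,"ty": 0,"tz": 0,"gripper": 20},{"rx": 0,"ry": 0,"rz": 0,"tx": 0,"ty": 0,"tz": 0,"gripper": 20},{"rx": 0,"ry": 0,"rz": 0,"tx": 0,"ty": 0,"tz": 0,"gripper": 20},{"rx": 0,"ry": 0,"rz": 0,"tx": 0,"ty": 0,"tz": -0.05,"gripper": 20},{"rx": 0,"ry": 0,"rz": 0,"tx": 0,"ty": 0,"tz": -0.15,"gripper": 20},{"rx": 0,"ry": 0,"rz": 0,"tx": 0,"ty": 0,"tz": -0.2,"gripper": 20}]'

```text
clock: 9.3
tool_pos: [0.4827, 0.2781, 0.0739]
tool_rot: [2.583, -0.001, 1.601]
ft_force: [1.3, -0.4, -0.9]
gripper_width: 0.0256
```

```bash
python3 - <<'E'
from g import *
p,r,s=cur();print(p,s['tool_rot'],s['gripper_width'],s['ft_force'],s['torque'])
E
```

```text
[0.48274694 0.27808547 0.07389709] [ 2.58307767e+00 -5.65600154e-04  1.60104569e+00] 0.025633151533575205 [ 1.31906991 -0.39530437 -0.89041396] [ 0.05715155  0.06428597 -0.0082268 ]
```

Gripped at 26 mm. I'll draw it out along its axis, 32 mm of pocket plus some margin.

Request:
jog_arm --targets '[{"rx": 0,"ry": 0,"rz": 0,"tx": 0,"ty": 0,"tz": -0.2,"gripper": 20},{"rx": 0,"ry": 0,"rz": 0,"tx": 0,"ty": 0,"tz": -0.5,"gripper": 20},{"rx": 0,"ry": 0,"rz": 0,"tx": 0,"ty": 0,"tz": -0.8,"gripper": 20},{"rx": 0,"ry": 0,"rz": 0,"tx": 0,"ty": 0,"tz": -1.2,"gripper": 20},{"rx": 0,"ry": 0,"rz": 0,"tx": 0,"ty": 0,"tz": -1.8,"gripper": 20},{"rx": 0,"ry": 0,"rz": 0,"tx": 0,"ty": 0,"tz": -2.6,"gripper": 20},{"rx": 0,"ry": 0,"rz": 0,"tx": 0,"ty": 0,"tz": -3.4,"gripper": 20},{"rx": 0,"ry": 0,"rz": 0,"tx": 0,"ty": 0,"tz": -4.0,"gripper": 20}]'

```text
clock: 10.3
tool_pos: [0.4183, 0.2762, 0.1769]
tool_rot: [2.583, -0.001, 1.601]
ft_force: [-0.7, -0.3, -1.3]
gripper_width: 0.0266
```

```bash
python3 - <<'E'
from g import *
p,r,s=cur();print(p,s['tool_rot'],s['gripper_width'],s['ft_force'],s['torque'])
snap('wrist','w5')
seat=np.array([.5329,-.2339,.064]);Rd=down(-9.65)
t,w=delta(seat+[0,0,.043+.09],Rd)
for f in(.25,.5,.75,1):print(f,(r*R.from_rotvec(w*f*np.pi/30)).as_matrix()[:,2].round(2))
delta([.45,.1,.27],Rd)
E
```

```text
[0.41829797 0.27618335 0.17685727] [ 2.58267357e+00 -1.13615899e-03  1.60133701e+00] 0.026579441833620952 [-0.6741047  -0.30728169 -1.2641958 ] [ 0.05693924  0.20132563 -0.01928611]
clock 10.35 w 0.025915978477208175 F [ 0.7  1.1 -0.3] j [ 0.49 -0.36  2.27 -0.35  0.75 -0.91]
t [-17.133   3.116   1.198] r [ 3.851 -4.751 16.401] mm 523.6578561791421 deg 105.0229180152707
0.25 [ 0.42 -0.08 -0.9 ]
0.5 [ 0.28 -0.13 -0.95]
0.75 [ 0.12 -0.1  -0.99]
1 [-0. -0. -1.]
clock 10.35 w 0.025915978477208175 F [ 0.7  1.1 -0.3] j [ 0.49 -0.36  2.27 -0.35  0.75 -0.91]
t [-5.916  2.353 -2.124] r [ 3.851 -4.751 16.401] mm 201.3501925650865 deg 105.0229180152707
```

View pics/w5.png

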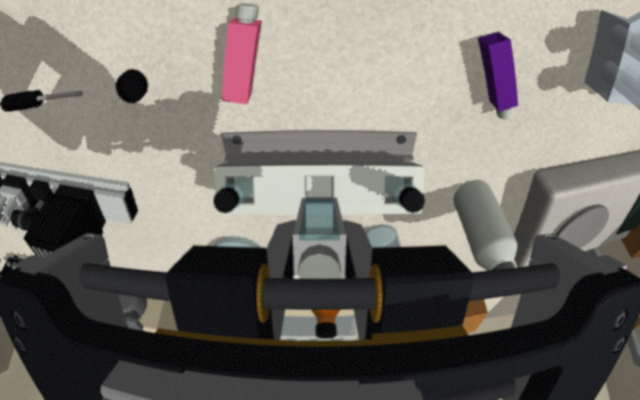

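The cell is held between the fingers at (319,240) and the middle pocket (319,187) is empty. Next I'll carry it high towards the rail.

Request:
jog_arm --targets '[{"rx": 0.15,"ry": -0.2,"rz": 0.65,"tx": -0.3,"ty": 0.2,"tz": -0.3,"gripper": 20},{"rx": 0.4,"ry": -0.5,"rz": 1.7,"tx": -0.8,"ty": 0.5,"tz": -0.8,"gripper": 20},{"rx": 0.75,"ry": -0.9,"rz": 3.2,"tx": -1.6,"ty": 1,"tz": -1.3,"gripper": 20},{"rx": 1.1,"ry": -1.35,"rz": 4.7,"tx": -2.5,"ty": 1.5,"tz": -1.8,"gripper": 20},{"rx": 1.45,"ry": -1.8,"rz": 6.2,"tx": -3.5,"ty": 1.9,"tz": -2.0,"gripper": 20},{"rx": 1.8,"ry": -2.2,"rz": 7.7,"tx": -4.5,"ty": 2.2,"tz": -2.1,"gripper": 20},{"rx": 2.1,"ry": -2.6,"rz": 9,"tx": -5.4,"ty": 2.3,"tz": -2.1,"gripper": 20},{"rx": 2.3,"ry": -2.85,"rz": 9.84,"tx": -5.9,"ty": 2.35,"tz": -2.1,"gripper": 20}]'

```text
clock: 11.35
tool_pos: [0.4503, 0.0994, 0.2694]
tool_rot: [2.926, -0.129, 0.532]
ft_force: [-0.2, -0.3, -1.2]
gripper_width: 0.0263
```

```bash
python3 - <<'E'
from g import *
print(cur()[0]);delta([.5329,-.2339,.27],down(-9.65))
E
```

```text
[0.45030393 0.09940717 0.26940927]
clock 11.35 w 0.02633056701117348 F [-0.2 -0.3 -1.2] j [ 0.05 -0.4   2.07 -0.14  1.27 -0.44]
t [-3.231 10.812  1.917] r [ 1.539 -1.899  6.518] mm 343.3891859465883 deg 41.76499887164816
```

Request:
jog_arm --targets '[{"rx": 0.1,"ry": -0.13,"rz": 0.45,"tx": -0.19,"ty": 0.65,"tz": 0.115,"gripper": 20},{"rx": 0.3,"ry": -0.38,"rz": 1.3,"tx": -0.58,"ty": 1.95,"tz": 0.345,"gripper": 20},{"rx": 0.55,"ry": -0.67,"rz": 2.3,"tx": -1.1,"ty": 3.68,"tz": 0.65,"gripper": 20},{"rx": 0.8,"ry": -0.99,"rz": 3.4,"tx": -1.65,"ty": 5.5,"tz": 0.98,"gripper": 20},{"rx": 1.05,"ry": -1.3,"rz": 4.45,"tx": -2.2,"ty": 7.35,"tz": 1.3,"gripper": 20},{"rx": 1.3,"ry": -1.6,"rz": 5.5,"tx": -2.75,"ty": 9.2,"tz": 1.63,"gripper": 20},{"rx": 1.45,"ry": -1.8,"rz": 6.2,"tx": -3.1,"ty": 10.4,"tz": 1.84,"gripper": 20},{"rx": 1.54,"ry": -1.9,"rz": 6.52,"tx": -3.23,"ty": 10.81,"tz": 1.92,"gripper": 20}]'

```text
clock: 12.35
tool_pos: [0.5328, -0.2356, 0.2692]
tool_rot: [-3.14, 0.002, -0.172]
ft_force: [0.0, -0.3, -1.6]
gripper_width: 0.0259
```

```bash
python3 - <<'E'
from g import *
print(cur()[0]);delta([.5329,-.2339,.27],down(-9.65));delta([.5329,-.2339,.165],down(-9.65))
E
```

```text
[ 0.53278626 -0.2355967   0.26918727]
clock 12.35 w 0.025893570286581312 F [ 0.  -0.3 -1.6] j [-0.61  0.04  1.67  0.    1.43 -0.44]
t [-0.006 -0.056 -0.027] r [-0.011  0.015 -0.034] mm 1.884740811825523 deg 0.2319437451873602
clock 12.35 w 0.025893570286581312 F [ 0.  -0.3 -1.6] j [-0.61  0.04  1.67  0.    1.43 -0.44]
t [-0.    -0.052  3.473] r [-0.011  0.015 -0.034] mm 104.20115046263321 deg 0.2319437451873602
```

Request:
jog_arm --targets '[{"rx": -0.011,"ry": 0.015,"rz": -0.034,"tx": 0,"ty": -0.052,"tz": 0.4,"gripper": 20},{"rx": -0.011,"ry": 0.015,"rz": -0.034,"tx": 0,"ty": -0.052,"tz": 1,"gripper": 20},{"rx": -0.011,"ry": 0.015,"rz": -0.034,"tx": 0,"ty": -0.052,"tz": 1.8,"gripper": 20},{"rx": -0.011,"ry": 0.015,"rz": -0.034,"tx": 0,"ty": -0.052,"tz": 2.6,"gripper": 20},{"rx": -0.011,"ry": 0.015,"rz": -0.034,"tx": 0,"ty": -0.052,"tz": 3.2,"gripper": 20},{"rx": -0.011,"ry": 0.015,"rz": -0.034,"tx": 0,"ty": -0.052,"tz": 3.47,"gripper": 20},{"rx": -0.011,"ry": 0.015,"rz": -0.034,"tx": 0,"ty": -0.052,"tz": 3.47,"gripper": 20},{"rx": -0.011,"ry": 0.015,"rz": -0.034,"tx": 0,"ty": -0.052,"tz": 3.47,"gripper": 20}]'

```text
clock: 13.35
tool_pos: [0.5335, -0.2342, 0.1661]
tool_rot: [3.141, -0.002, -0.168]
ft_force: [0.5, 0.7, -0.7]
gripper_width: 0.0258
```

```bash
python3 - <<'E'
from g import *
print(cur()[0]);delta([.5329,-.2339,.165],down(-9.65))
snap('wrist','w6');snap('scene','s6')
crop('w6',240,120,160,120);crop('s6',120,210,120,90)
p,d,ci=load('w6');W=wworld(d,ci);pp,r,s=cur()
T=r.inv().apply((W-pp).reshape(-1,3)).reshape(400,640,3)*1000
np.set_printoptions(linewidth=250,suppress=True)
print((T[150:260:4,280:360:4,2]).round().astype(int))
E
```

```text
[ 0.53347452 -0.23420672  0.16611352]
clock 13.35 w 0.025801220686718675 F [ 0.5  0.7 -0.7] j [-0.61  0.13  1.77 -0.    1.25 -0.44]
t [-0.021 -0.007  0.037] r [ 0.008 -0.015  0.002] mm 1.289991408568154 deg 0.10156099371049179
5.0
6.666666666666667
[[ 167  168  166  137  138  137   74   70   67   65   67   67   69   72  138  136  136  156  167  168]
 [ 166  168  166  137  136  137   74   70   67   65   66   67   68   71  138  137  136  157  166  166]
 [ 166  166  166  137  136  138   73   69   67   67   66   67   68   71  136  137  137  157 -179  167]
 [ 167  167  166  138  137  137   74   70   67   65   66   67   69   72  137  137  136  156  167  168]
 [ 167  119  121  120  120  121   74   68   68   66   66   66   69   71  117  116  116  119  119  166]
 [ 167  118  118  101  102  103   74   69   67   66   65   67   67   71   77  102  103  102  119  166]
 [ 165  119  118  102  103  103   74   70   68   67   66   67   68   71  102  103  101  102  118  166]
 [ 166  119  118  103   92   92   92   92  102  102  102  102  102   91   91   92  103  104  118  167]
 [ 167  118  118  101   74 
[... 1333 characters left out ...]
  -37  -37  -37  -37  -37  -36  -36  -37  -36  -37  -37  -37  -37  -26  -26  -25]
 [ -32  -32  -32  -29  -38  -39  -38  -38  -37  -37  -36  -37  -37  -37  -37  -37  -37  -33  -33  -33]
 [ -38  -37  -37  -34  -37  -37  -37  -38  -37  -37  -37  -37  -37  -37  -37  -36  -38  -37  -37  -38]
 [ -42  -42  -42  -40  -38  -37  -38  -37  -42  -44  -46  -44  -37  -38  -38  -38  -37  -39  -43  -43]
 [ -48  -48  -45  -43  -37  -38  -38  -47  -48  -49  -50  -48  -48  -46  -37  -37  -37  -44  -48  -47]
 [ -51  -52  -48  -43  -37  -37  -47  -51  -52  -53  -54  -54  -52  -49  -44  -37  -37  -49  -51  -52]
 [ -57  -57  -54  -44  -37  -47  -51  -53  -52  -54  -54  -53  -54  -53  -47  -37  -36  -52  -55  -57]]
```

View pics/w6_240_120.png

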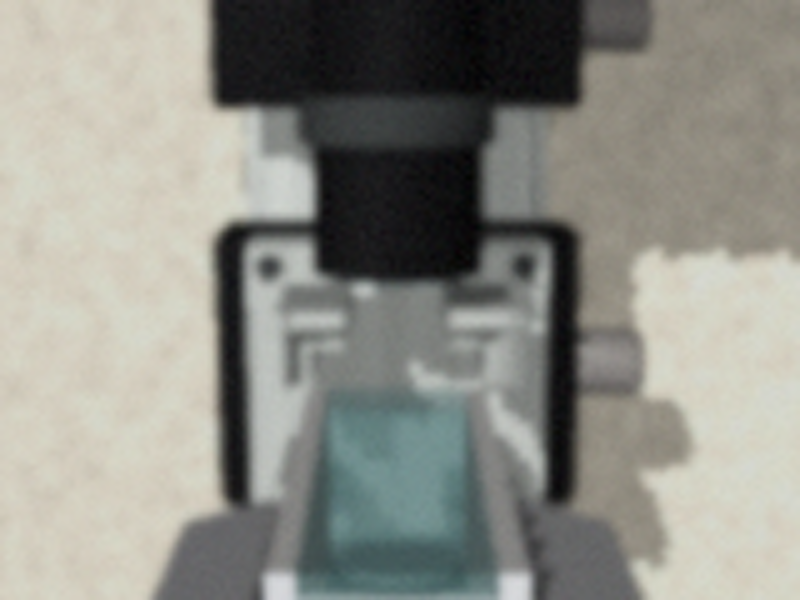

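View pics/s6_120_210.png

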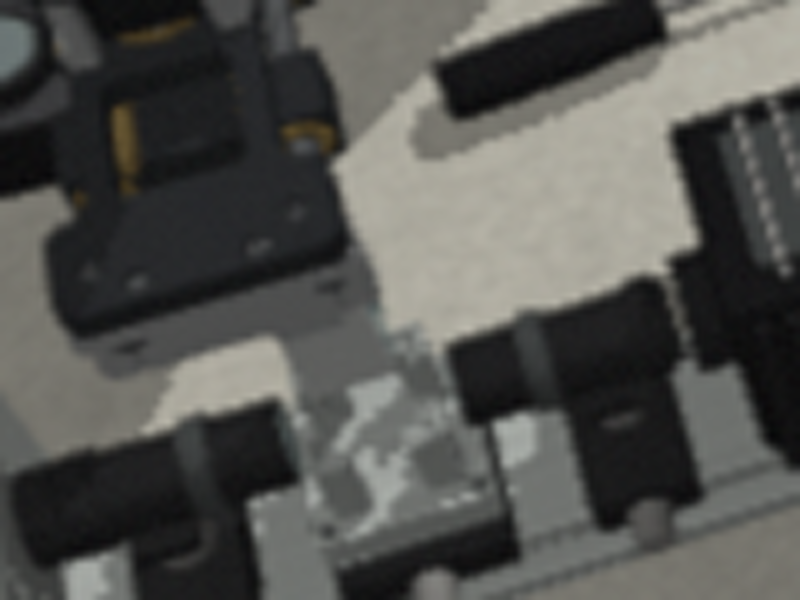

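```bash
cat > m4.py <<'E'
from g import *
import sys
np.set_printoptions(linewidth=250,suppress=True)
nm=sys.argv[1];pose=[float(x) for x in sys.argv[2:8]] if len(sys.argv)>2 else None
p,d,ci=load(nm);W=wworld(d,ci);pp,r,s=cur()
T=r.inv().apply((W-pp).reshape(-1,3)).reshape(400,640,3)*1000
X,Y,Z=T[...,0],T[...,1],T[...,2]
pc=lambda v:np.percentile(v,[0,2,50,98,100]).round(1)
v,u=np.mgrid[0:400,0:640]
box=(u>280)&(u<360)&(v>140)&(v<270)
# cell front face
f=box&(abs(Y+13)<2.5)&(Z>-34)&(Z<40)&(abs(X)<16)
print('front face n',f.sum(),'y',pc(Y[f]))
A=np.c_[np.ones(f.sum()),X[f],Z[f]];print(' y = a+bx+cz',np.linalg.lstsq(A,Y[f],rcond=None)[0])
for lo,hi in((-34,-20),(-20,0),(0,20),(20,40)):
    k=f&(Z>lo)&(Z<hi);print('  z',lo,'x',pc(X[k]), 'mid',(np.percentile(X[k],1)+np.percentile(X[k],99))/2)
ztop=(pp[2]-.098)*1000
k=box&(abs(Z-ztop)<3.5)&(Y<-5)&(Y>-24.5)&(abs(X)<26)
for sg in(-1,1):
    m=k&(X*sg>0)&~((abs(X)<7));print('post',sg,m.sum(),'x',pc(X[m]),'y',pc(Y[m]))
a=k&(X>7);b=k&(X<-7)
print('mid outer x',(np.percentile(X[a],99)+np.percentile(X[b],1))/2,'inner',(np.percentile(X[a],2)+np.percentile(X[b],98))/2)
zf=(pp[2]-.064)*1000
k=(u>270)&(u<370)&(v>140)&(v<270)&(abs(Z-zf)<3)&(abs(X)<35);print('plate x',pc(X[k]),'y',pc(Y[k]))
E
python3 m4.py w6
```

```text
front face n 1599 y [-15.5 -15.4 -14.9 -10.8 -10.5]
 y = a+bx+cz [-14.65908188  -0.01807532  -0.00807596]
  z -34 x [-15.9 -15.3   0.1  15.4  15.9] mid 0.06373895919570494
  z -20 x [-16.  -15.3   0.   15.5  16. ] mid 0.07924520089718357
  z 0 x [-12.3 -11.7   0.6  13.   15.8] mid 0.590828159481247
  z 20 x [-12.3 -12.    0.6  13.   13.6] mid 0.5988414306205065
post -1 128 x [-20.  -19.9 -16.6  -7.6  -7.5] y [-20.7 -20.5 -16.9  -9.5  -9. ]
post 1 127 x [ 8.9  8.9 17.9 21.2 21.3] y [-20.6 -20.5 -17.1  -9.4  -9. ]
mid outer x 0.6648645504415125 inner 0.6644566465428761
plate x [-27.6 -26.9   0.7  28.3  29. ] y [-28.4 -28.   -7.6  17.8  20.7]
```

```bash
cat > m5.py <<'E'
from g import *
np.set_printoptions(linewidth=250,suppress=True)
import sys
p,d,ci=load(sys.argv[1]);W=wworld(d,ci);pp,r,s=cur()
T=r.inv().apply((W-pp).reshape(-1,3)).reshape(400,640,3)*1000
for c in(305,310,319,326,331):
    print(c,[tuple(T[v,c,1:].round(1)) for v in range(192,262,4)])
v,u=np.mgrid[0:400,0:640]
k=(u>285)&(u<355)&(v<290)&(v>215)&(abs(T[...,2]+53)<1.5)&(abs(T[...,0])<12)
q=T[k][:,:2].astype(np.float32);print('cap',len(q),cv2.minEnclosingCircle(q),np.percentile(q,[1,99],axis=0))
k=(u>285)&(u<355)&(v<290)&(v>205)&(abs(T[...,2]+37.2)<1.5)&(abs(T[...,0])<14)
q=T[k][:,:2].astype(np.float32);print('glasstop',np.percentile(q,[1,99],axis=0))
for a in range(-34,40,6):
    k=(abs(T[...,2]-a)<3)&(abs(T[...,0]-.6)<9)&(abs(T[...,1]+14)<5);print(a,np.median(T[k][:,1]).round(2),end=' ')
E
python3 m5.py w6
```

```text
305 [(np.float64(-5.8), np.float64(102.1)), (np.float64(-1.8), np.float64(102.8)), (np.float64(-14.7), np.float64(34.0)), (np.float64(-14.5), np.float64(23.5)), (np.float64(-15.1), np.float64(11.2)), (np.float64(-15.1), np.float64(1.8)), (np.float64(-14.6), np.float64(-5.2)), (np.float64(-15.0), np.float64(-14.3)), (np.float64(-14.9), np.float64(-21.1)), (np.float64(-14.7), np.float64(-27.1)), (np.float64(-15.0), np.float64(-34.0)), (np.float64(-14.4), np.float64(-38.2)), (np.float64(-11.9), np.float64(-37.0)), (np.float64(-9.6), np.float64(-36.6)), (np.float64(-7.8), np.float64(-37.5)), (np.float64(-9.3), np.float64(-46.1)), (np.float64(-9.3), np.float64(-50.6)), (np.float64(-8.4), np.float64(-53.0))]
310 [(np.float64(-5.7), np.float64(102.5)), (np.float64(-2.1), np.float64(101.6)), (np.float64(-14.9), np.float64(33.4)), (np.float64(-14.6), np.float64(23.1)), (np.float64(-15.2), np.float64(10.6)), (np.float64(-14.9), np.float64(2.4)), (np.float64(-14.7), np.float64(-5.5)), (np.float64(-15.5), np.float64(-15.7)), (np.float64(-15.2), np.float64(-21.9)), (np.float64(-14.9), np.float64(
[... 2098 characters left out ...]
float64(-21.4)), (np.float64(-15.0), np.float64(-28.0)), (np.float64(-14.9), np.float64(-33.8)), (np.float64(-14.2), np.float64(-37.6)), (np.float64(-12.2), np.float64(-38.0)), (np.float64(-10.0), np.float64(-37.5)), (np.float64(-10.1), np.float64(-42.9)), (np.float64(-10.9), np.float64(-49.7)), (np.float64(-10.8), np.float64(-53.9)), (np.float64(-7.9), np.float64(-51.9))]
cap 900 ((0.5314928293228149, -2.944357395172119), 9.81142520904541) [[ -8.48479535 -11.68795837]
 [  9.63761378   0.15331987]]
glasstop [[-12.57057419 -15.1070294 ]
 [ 13.65860987   7.85100427]]
-34 -14.72 -28 -14.89 -22 -14.98 -16 -14.9 -10 -15.02 -4 -14.8 2 -15.0 8 -14.7 14 -14.95 20 -14.77 26 -15.06 32 -14.89 38 -14.73
```

Request:
jog_arm --targets '[{"rx": 0.008,"ry": -0.015,"rz": 0,"tx": 0,"ty": 0.05,"tz": 0,"gripper": 20},{"rx": 0.008,"ry": -0.015,"rz": 0,"tx": 0,"ty": 0.05,"tz": 0.1,"gripper": 20},{"rx": 0.008,"ry": -0.015,"rz": 0,"tx": 0,"ty": 0.05,"tz": 0.3,"gripper": 20},{"rx": 0.008,"ry": -0.015,"rz": 0,"tx": 0,"ty": 0.05,"tz": 0.5,"gripper": 20},{"rx": 0.008,"ry": -0.015,"rz": 0,"tx": 0,"ty": 0.05,"tz": 0.65,"gripper": 20},{"rx": 0.008,"ry": -0.015,"rz": 0,"tx": 0,"ty": 0.05,"tz": 0.65,"gripper": 20},{"rx": 0.008,"ry": -0.015,"rz": 0,"tx": 0,"ty": 0.05,"tz": 0.65,"gripper": 20},{"rx": 0.008,"ry": -0.015,"rz": 0,"tx": 0,"ty": 0.05,"tz": 0.65,"gripper": 20}]'

```text
clock: 14.45
tool_pos: [0.5334, -0.2359, 0.1469]
tool_rot: [3.141, -0.001, -0.168]
ft_force: [-0.7, 0.7, -1.0]
gripper_width: 0.026
```

```bash
python3 - <<'E'
from g import *
print(cur()[0]);delta([.5329,-.2339,.107],down(-9.65))
snap('wrist','w7')
E
python3 m4.py w7
python3 - <<'E'
from g import *
# yaw of holder vs cell
p,d,ci=load('w7');W=wworld(d,ci);pp,r,s=cur();T=r.inv().apply((W-pp).reshape(-1,3)).reshape(400,640,3)*1000
X,Y,Z=T[...,0],T[...,1],T[...,2]
k=(abs(X-.6)<11)&(abs(Y+14.5)<2)&(Z>-34)&(Z<40);b=np.polyfit(X[k],Y[k],1);print('cell face',b,np.degrees(np.arctan(b[0])),k.sum())
v,u=np.mgrid[0:400,0:640]
k=(u>260)&(u<380)&(v<290)&(v>120)&(abs(Z-(pp[2]-.064)*1000)<2)&(abs(X)<40)
# left/right plate edges per row band
for sg in(-1,1):
    e=[(np.median(Y[k&(v==i)]),(sg*X[k&(v==i)]).max()*sg) for i in range(150,250,2) if (k&(v==i)).sum()>5]
    e=np.array(e);e=e[abs(e[:,1]-np.median(e[:,1]))<2];f=np.polyfit(e[:,0],e[:,1],1);print('plate edge',sg,len(e),f,np.degrees(np.arctan(f[0])))
crop('w7',240,120,160,120)
E
```

```text
[ 0.53339779 -0.23587383  0.14691794]
clock 14.45 w 0.025990954806264167 F [-0.7  0.7 -1. ] j [-0.61  0.15  1.78  0.    1.21 -0.44]
t [-0.028 -0.062  1.331] r [ 0.002 -0.005  0.001] mm 39.969815078551555 deg 0.031345538600742816
front face n 1606 y [-15.5 -15.3 -14.8 -10.8 -10.5]
 y = a+bx+cz [-14.58257553  -0.02240203  -0.0072943 ]
  z -34 x [-16.  -15.2   0.1  15.2  15.9] mid 0.026072177133907637
  z -20 x [-16.  -15.4   0.   15.3  16. ] mid -0.07692903636096116
  z 0 x [-14.6 -11.7   0.6  12.9  15.8] mid 0.5529445407219225
  z 20 x [-12.4 -12.    0.6  13.   13.6] mid 0.6071766140112977
post -1 158 x [-20.1 -20.  -16.4  -7.7  -7.6] y [-22.4 -22.3 -19.  -10.6 -10.2]
post 1 158 x [ 8.9  9.  17.5 21.3 21.3] y [-22.5 -22.3 -19.  -10.7 -10.4]
mid outer x 0.6489000884052825 inner 0.643968910653268
plate x [-27.3 -26.8   0.7  28.1  28.5] y [-29.9 -28.9 -10.9  13.5  16.9]
cell face [-2.35123559e-03 -1.48235037e+01] -0.13471562772064166 1270
plate edge -1 25 [ 5.70407177e-03 -2.66887418e+01] 0.3268156939224344
plate edge 1 25 [-9.68633873e-04  2.79233794e+01] -0.05549861543049659
5.0
```

View pics/w7_240_120.png

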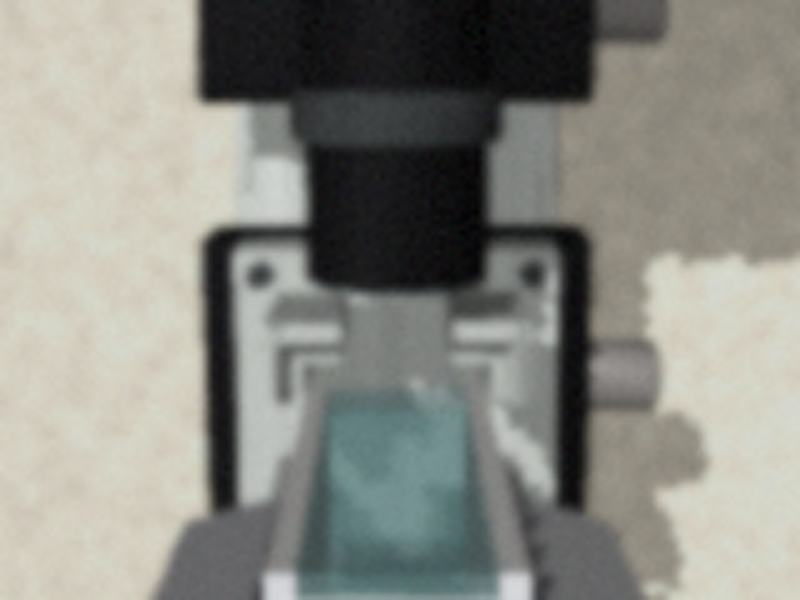

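Request:
jog_arm --targets '[{"rx": 0,"ry": 0,"rz": 0,"tx": 0,"ty": -0.005,"tz": 0.1,"gripper": 20},{"rx": 0,"ry": 0,"rz": 0,"tx": 0,"ty": -0.005,"tz": 0.25,"gripper": 20},{"rx": 0,"ry": 0,"rz": 0,"tx": 0,"ty": -0.005,"tz": 0.4,"gripper": 20},{"rx": 0,"ry": 0,"rz": 0,"tx": 0,"ty": -0.005,"tz": 0.55,"gripper": 20},{"rx": 0,"ry": 0,"rz": 0,"tx": 0,"ty": -0.005,"tz": 0.7,"gripper": 20},{"rx": 0,"ry": 0,"rz": 0,"tx": 0,"ty": -0.005,"tz": 0.85,"gripper": 20},{"rx": 0,"ry": 0,"rz": 0,"tx": 0,"ty": -0.005,"tz": 1.0,"gripper": 20},{"rx": 0,"ry": 0,"rz": 0,"tx": 0,"ty": -0.005,"tz": 1.1,"gripper": 20}]'

```text
clock: 15.5
tool_pos: [0.5333, -0.2357, 0.1135]
tool_rot: [3.142, -0.0, -0.168]
ft_force: [-0.8, 0.0, -0.4]
gripper_width: 0.026
```

```bash
python3 - <<'E'
from g import *
print(cur()[0]);delta([.5329,-.2339,.107],down(-9.65))
snap('wrist','w8')
E
python3 m5.py w8|tail -4; python3 m4.py w8
```

```text
[ 0.53332227 -0.23568982  0.11353255]
clock 15.5 w 0.02602651025645621 F [-0.8  0.  -0.4] j [-0.61  0.19  1.8   0.    1.15 -0.44]
t [-0.024 -0.056  0.218] r [ 0.001 -0.002  0.001] mm 6.786456720714914 deg 0.013373405883394949
 [  9.85998457   0.31038837]]
glasstop [[-12.60720114 -14.96888849]
 [ 13.7278945    8.16562241]]
-34 -14.65 -28 -14.73 -22 -14.78 -16 -14.77 -10 -14.81 -4 -14.67 2 -14.8 8 -14.53 14 -14.78 20 -14.6 26 -14.91 32 -14.69 38 -14.52 front face n 1586 y [-15.5 -15.3 -14.7 -10.7 -10.5]
 y = a+bx+cz [-14.4384752   -0.03076462  -0.00246585]
  z -34 x [-15.9 -15.4  -0.3  15.2  15.9] mid 0.0250516520549251
  z -20 x [-15.9 -15.2   0.2  13.8  15.9] mid -0.01751855852478723
  z 0 x [-15.8 -15.2   0.1  15.4  15.9] mid -0.16120127645364324
  z 20 x [-13.9 -13.5   0.1  15.2  15.4] mid 0.7766176666242446
post -1 205 x [-19.8 -19.6 -16.2  -8.3  -7. ] y [-22.2 -22.  -18.4 -10.7 -10. ]
post 1 204 x [ 7.4  8.7 17.9 21.3 21.8] y [-22.3 -22.1 -18.4 -10.7 -10. ]
mid outer x 0.8359214310262608 inner 0.19280581731093704
plate x [-27.4 -26.8   0.8  28.5  29. ] y [-29.3 -29.  -16.3   5.4   7.4]
```

The cell is in the well with almost no side force and about 6.5 mm still to go. I'll lower it gently to contact.

Request:
jog_arm --targets '[{"rx": 0,"ry": 0,"rz": 0,"tx": 0,"ty": 0,"tz": 0.06,"gripper": 20},{"rx": 0,"ry": 0,"rz": 0,"tx": 0,"ty": 0,"tz": 0.1,"gripper": 20},{"rx": 0,"ry": 0,"rz": 0,"tx": 0,"ty": 0,"tz": 0.14,"gripper": 20},{"rx": 0,"ry": 0,"rz": 0,"tx": 0,"ty": 0,"tz": 0.17,"gripper": 20},{"rx": 0,"ry": 0,"rz": 0,"tx": 0,"ty": 0,"tz": 0.19,"gripper": 20},{"rx": 0,"ry": 0,"rz": 0,"tx": 0,"ty": 0,"tz": 0.2,"gripper": 20},{"rx": 0,"ry": 0,"rz": 0,"tx": 0,"ty": 0,"tz": 0.2,"gripper": 20},{"rx": 0,"ry": 0,"rz": 0,"tx": 0,"ty": 0,"tz": 0.2,"gripper": 20}]'

```text
clock: 16.55
tool_pos: [0.5332, -0.2356, 0.1072]
tool_rot: [-3.141, 0.0, -0.168]
ft_force: [-0.0, -0.3, -0.3]
gripper_width: 0.0257
```

No contact yet. I'll go down in 0.3 mm steps.

Request:
jog_arm --targets '[{"rx": 0,"ry": 0,"rz": 0,"tx": 0,"ty": 0,"tz": 0.01,"gripper": 20},{"rx": 0,"ry": 0,"rz": 0,"tx": 0,"ty": 0,"tz": 0.02,"gripper": 20},{"rx": 0,"ry": 0,"rz": 0,"tx": 0,"ty": 0,"tz": 0.03,"gripper": 20},{"rx": 0,"ry": 0,"rz": 0,"tx": 0,"ty": 0,"tz": 0.04,"gripper": 20},{"rx": 0,"ry": 0,"rz": 0,"tx": 0,"ty": 0,"tz": 0.04,"gripper": 20},{"rx": 0,"ry": 0,"rz": 0,"tx": 0,"ty": 0,"tz": 0.04,"gripper": 20},{"rx": 0,"ry": 0,"rz": 0,"tx": 0,"ty": 0,"tz": 0.04,"gripper": 20},{"rx": 0,"ry": 0,"rz": 0,"tx": 0,"ty": 0,"tz": 0.04,"gripper": 20}]'

```text
clock: 17.55
tool_pos: [0.5332, -0.2356, 0.1063]
tool_rot: [-3.142, 0.0, -0.168]
ft_force: [-2.3, 1.1, 3.4]
gripper_width: 0.0254
```

```bash
python3 - <<'E'
from g import *
p,r,s=cur();print(p,s['ft_force'],s['torque'])
snap('wrist','w9')
P,d,ci=load('w9');W=wworld(d,ci)
v,u=np.mgrid[0:400,0:640]
k=(u>285)&(u<355)&(v<290)&(v>205)
for a,b in((.13,.152),(.155,.167)):
    m=k&(W[...,2]>a)&(W[...,2]<b);h=np.histogram(W[m][:,2],bins=np.arange(a,b,.001));print(h[0].astype(int),a)
m=(u>295)&(u<345)&(v>150)&(v<195)&(abs(W[...,2]-.064)<.004);print('floor',np.median(W[m][:,2]),m.sum())
E
```

```text
[ 0.53318457 -0.23561046  0.10629748] [-2.33541184  1.12180914  3.39489651] [0.18106934 0.30365002 0.00315645]
[ 49  44  34  38  34  39  36  47  50  80  43  51 149 602 366  41  15  15
  27  48  59] 0.13
[ 72  71  48 122 523 298  45  23  11   7  13  24] 0.155
floor 0.06376562250300874 183
```

Contact is confirmed: upward force rose by about 4 N, the glass top is at 144 mm and the stopper top at 160 mm, both exactly as expected. I'll release.

Request:
jog_arm --targets '[{"rx": 0,"ry": 0,"rz": 0,"tx": 0,"ty": 0,"tz": 0.01,"gripper": 28},{"rx": 0,"ry": 0,"rz": 0,"tx": 0,"ty": 0,"tz": 0,"gripper": 32},{"rx": 0,"ry": 0,"rz": 0,"tx": 0,"ty": 0,"tz": 0,"gripper": 40},{"rx": 0,"ry": 0,"rz": 0,"tx": 0,"ty": 0,"tz": 0,"gripper": 50},{"rx": 0,"ry": 0,"rz": 0,"tx": 0,"ty": 0,"tz": 0,"gripper": 60},{"rx": 0,"ry": 0,"rz": 0,"tx": 0,"ty": 0,"tz": 0,"gripper": 60},{"rx": 0,"ry": 0,"rz": 0,"tx": 0,"ty": 0,"tz": 0,"gripper": 60},{"rx": 0,"ry": 0,"rz": 0,"tx": 0,"ty": 0,"tz": 0,"gripper": 60}]'

```text
clock: 18.6
tool_pos: [0.5332, -0.2356, 0.1062]
tool_rot: [-3.142, 0.0, -0.168]
ft_force: [0.2, -0.7, 0.1]
gripper_width: 0.0596
```

Request:
jog_arm --targets '[{"rx": 0,"ry": 0,"rz": 0,"tx": 0,"ty": 0,"tz": -0.3,"gripper": 60},{"rx": 0,"ry": 0,"rz": 0,"tx": 0,"ty": 0,"tz": -0.8,"gripper": 60},{"rx": 0,"ry": 0,"rz": 0,"tx": 0,"ty": 0,"tz": -1.5,"gripper": 60},{"rx": 0,"ry": 0,"rz": 0,"tx": 0,"ty": 0,"tz": -2.3,"gripper": 60},{"rx": 0,"ry": 0,"rz": 0,"tx": 0,"ty": 0,"tz": -3.2,"gripper": 60},{"rx": 0,"ry": 0,"rz": 0,"tx": 0,"ty": 0,"tz": -4.0,"gripper": 60},{"rx": 0,"ry": 0,"rz": 0,"tx": 0,"ty": 0,"tz": -4.5,"gripper": 60},{"rx": 0,"ry": 0,"rz": 0,"tx": 0,"ty": 0,"tz": -4.6,"gripper": 60}]'

```text
clock: 19.6
tool_pos: [0.5337, -0.236, 0.2459]
tool_rot: [3.141, -0.002, -0.168]
ft_force: [-0.9, 0.9, -0.6]
gripper_width: 0.06
```

```bash
python3 - <<'E'
from g import *
print(cur()[0])
snap('wrist','w10');snap('scene','s10');snap('top','t10')
P,d,ci=load('w10');W=wworld(d,ci)
v,u=np.mgrid[0:400,0:640]
near=np.hypot(W[...,0]-.534,W[...,1]+.234)<.03
for z in(.144,.160,.097):
    m=near&(abs(W[...,2]-z)<.0025);q=(W[m][:,:2]*1000).astype(np.float32);print(z,len(q),np.median(W[m][:,2]) if len(q) else '',cv2.minAreaRect(q) if len(q) else '')
crop('w10',260,130,120,90);crop('s10',120,210,120,90)
E
```

```text
[ 0.53369502 -0.23596561  0.24593233]
0.144 362 0.14377723625803074 ((534.4569702148438, -234.13804626464844), (25.984119415283203, 25.439119338989258), 80.08981323242188)
0.16 374 0.15963911474341244 ((533.5519409179688, -233.68624877929688), (19.504056930541992, 18.629413604736328), 80.79773712158203)
0.097 417 0.09689408065087646 ((534.3221435546875, -234.2138671875), (59.546051025390625, 42.04693603515625), 79.70603942871094)
6.666666666666667
6.666666666666667
```

View pics/w10_260_130.png

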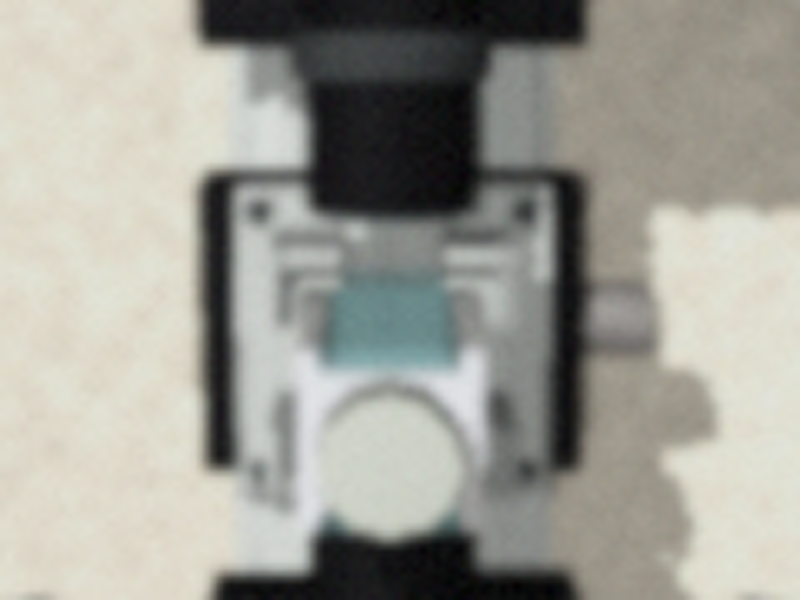

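View pics/s10_120_210.png

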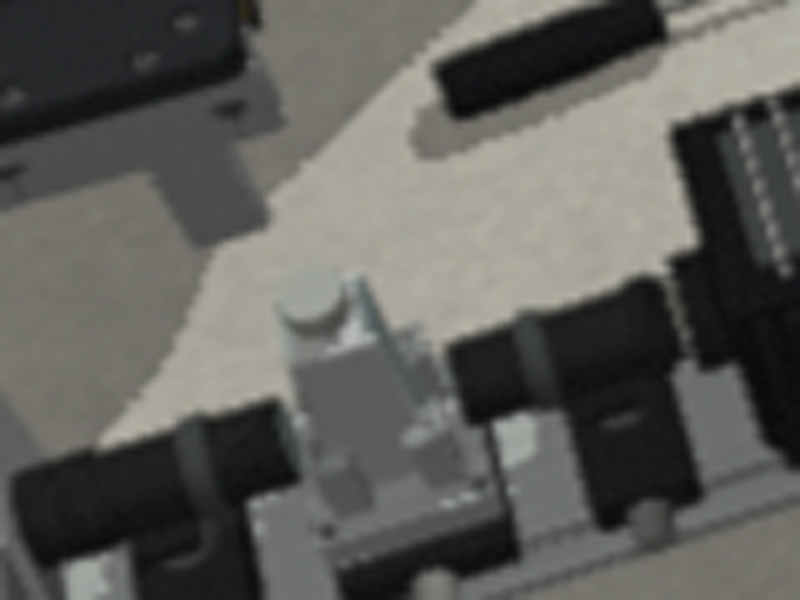

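View pics/s10.png

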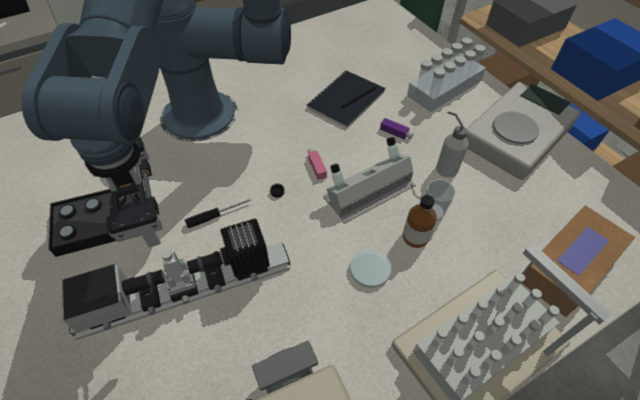

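The cell stands upright in the holder (scene picture at about 175,270). Its clear faces look at the tubes and its frosted side faces across the rail. The vials and everything else are where they were, and the gripper is clear.

```bash
python3 -c "
from h import *
print(ctrl.state()['clock'],workorder.close_job())"
```

```text
the job is handed in; nothing more can be done
19.75 None
```

The cell is standing upright in the four-post holder with its clear faces towards the two lens tubes. I handed the job in at 19.75 s.

I gripped it by the frosted sides only and drew it out of the middle pocket along its own length. I corrected a cell-in-gripper offset of about 1.5 mm before inserting it, then lowered it until it touched the holder floor. At that point the wrist force had risen by about 4 N.

**Last checks, after releasing and lifting clear:**
- **Height:** the glass top measured 143.8 mm and the stopper top 159.6 mm. Fully seated, they should be 144 and 160 mm.
- **Position:** the cell is centred between the posts to within about 0.2 mm.
- **Turn:** it is square to the rail to within about 0.5 degrees.
- **Surroundings:** in the scene picture, both vials and everything else on the table look unmoved, and the gripper touches nothing.

**One disagreement:** the wrist camera showed a sideways bias of about 1.2 mm against the fingers. I corrected for it when gripping and for the first approach to the holder. Before inserting, I lined the cell up with the posts in a single picture, so the bias cancelled out.

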